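Clamp a cell stack in the compression fixture

ROBOT

A 6-joint arm with a two-finger parallel gripper is mounted at the origin on a cart in front of the work surface, level with it; the furniture and walls round the work are solid. World frame = base frame: x ahead of the robot, y to its left, z up, the work surface at z = 0. Lengths are in mm, angles in rad, forces in N, time in s.
With the tool pointing down it reaches from about 275 to 750 mm from the base axis. Payload 10.2 kg.
Tool frame: the origin (TCP) lies at the very end of the fingers, on their centre line; the grasp point (between the pads) lies 19 mm behind it; z points along the fingers, y is the direction in which the jaws open and shut (so a half turn about z gives the same grasp; the last joint's range is limited). The gripper opens to 85 mm and grips with 20 to 120 N. Pads are 22 mm wide; open, the fingers measure 114 mm over their backs; the gripper's body (76 mm by 85 mm) begins 54 mm behind the grasp point. The pads swing forward as they close: fully open they stand 13 mm farther back than shut.
Start: joints at [1.028, 0.313, 1.498, -0, 1.331, -0.223], TCP at [165.061, 498.384, 231.294] pointing down, gripper open.
Joint ranges: [-2.94, 2.94], [-0.97, 2.17], [0.19, 2.56], [-1.23, 4.37], [0.02, 3.11], [-2.88, 2.88]. Speed limits (rad/s): [2.39, 2.39, 3.01, 3.14, 3.14, 3.14].

INTERFACE

Orientations are given as a unit quaternion [w, x, y, z].
In Python, from rig import ctrl, eyes, order gives the robot as it stands.
- The arm moves only by the tool move_arm, never from a script. Its argument "deltas" is a list of rows, each a list of 6 numbers: the shift along the tool's x, y, z in cm, then the turn, a rotation vector about the tool's x, y, z in degrees. A call has exactly 10 rows; each row shifts and turns the commanded pose from where the row before left it, along the tool's axes as they then stand; what a row does not reach is not made up. A row lasts 1/10 s, in which the tool goes at most 50 mm and 8.59 degrees, less where a joint would pass 70% of its speed; a pose out of reach is approached as far as the arm can. A call is refused whole if a number of a shift passes 5 or a number of a turn 8.59, either way. A call with a gripper value outside its range is refused whole. "grip" is the finger opening in cm, from 0 to 8.54, set as the call begins (left out, the last holds). The fingers move at their own pace and stop on an object; "newtons" is the grip in N (left out, the last holds). Time passes only in rows, so rows that do not move let the fingers close, or fill a call up. It gives the time, the measured TCP pose, the force and the opening at its end, in the units of the state.
- ctrl.sense(): the state, without advancing time (a new reading comes with each control period).
- eyes.capture(name): name is "scene" or "top"; returns the picture (384x512x3 uint8, blue, green, red); there is no depth.
- eyes.camera_params(name): a dict with "K" (3x3 intrinsics, pixels), "k1" (the pictures are not rectified: a ray, as slopes to the right and down, at radius r is drawn at 1 + k1 r^2 times it, then the intrinsics apply), "camera_from_world" (4x4, takes a point from world to camera coordinates). Camera axes: x right, y down, z forward; pixel columns grow to the right and rows downward; lengths in mm; the calibration is good to about 2 mm. A picture is of the moment at which its call begins. camera_params takes no time and is no camera call.
- order.finish_job(): hands the job in, once; it reports no verdict.
The state is a dict: "time_s": time; "joints": joint angles; "dq": joint speeds; "tau": joint torques, N m; "eef_pos": TCP position; "ee_rot": TCP orientation; "force": force on the tool from outside, world axes, zero at the start; "wrist_torque": the same for the moment, N m; "grip_width": opening from 0.0 (shut) to 1.0 (fully open).
Only numpy, scipy, OpenCV 4.12 (cv2) and the standard library are available. Lean on these libraries where they do the work, as an engineer would, in place of code of your own. Each camera call takes 0.05 s, during which the arm holds its last target.

TASK

Make up the cell stack for the test: stand every blue cell on the table upright, terminals up, side by side in line between the two jaws of the compression fixture, then squeeze its orange trigger again and again until the sliding jaw's sprung foot grips the stack firmly and holds by itself. Then swing the hinged cover down over the stack and press its free end until it snaps fully home; move the jaw only with the trigger, and leave the other things on the bench alone.

Things in the scene. Friction and masses are not known exactly. Their poses are not given: they have to be found in the camera images.
- bed (a point): Frame of the fixed aluminium compression fixture. Origin on its base plate's top (150 mm wide, 8 mm above the bench) at the foot of the fixed jaw's face (44 wide, 62 high), plane y = 0. z up; stack line along y: -y towards sliding foot and trigger; x to the far side. Cells go on x = 0, width along x, y from 0 to -110 mm. Latch post 16 mm square, 103 mm high at x +66, y -121.
- foot_face (a point): Centre of the face of the sliding jaw's sprung foot (rubber and orange plate, 44 mm wide, 11 to 64 mm above the bench), at bed y = -110 mm at the start, facing the fixed jaw. Behind it the grey jaw (61 mm high) sits on a toothed steel bar, top 63 mm above the bench, 20 mm wide, that runs under post and trigger and sticks out up to 80 mm past the trigger.
- foot (a joint): How far the stack presses the sprung foot back into the sliding jaw, m: 0 free, 0.012 fully in (2 N at 0, 14 N fully in). The stack is gripped firmly above 0.0045 with the trigger let go. The visible gap between orange plate and grey jaw is 12 mm less this value.
- jaw (a joint): Travel of the sliding jaw, m: 0 fully back (start), up to 0.080. It only goes forward, towards the fixed jaw, in clicks of 5 mm: a full squeeze of the trigger moves it 5 to 10 mm and the ratchet holds it (it may slip back 3 mm to the last click). There is no release, so load all cells first.
- trigger (a joint): Angle of the orange trigger lever, rad: 0 let go, 0.29 fully squeezed (less when the stack is tight). It springs back by itself and must be let go fully (below about 0.02) to catch the next teeth.
- trigger_pad (a point): Middle of the trigger lever's outer face (32 mm wide, lever 10 mm thick), 101 mm above the bench; lever top about 120 mm. It pivots 14 mm above the bench about the bed's x direction. Pushing this face towards +y of the bed, to the grip post, squeezes the trigger: 25 mm of travel here, about 4 N with the jaw free, up to 18 N against the stack.
- post_face (a point): Middle of the outer face of the black fixed grip post (28 mm wide, 16 mm thick, top 120 mm above the bench), 102 mm above the bench, facing +y of the bed. Trigger and post can be pinched together from above: about 56 mm over both outer faces at rest, 30 mm squeezed; the post never moves. Jaw and bar beside and under them reach no higher than 64 mm.
- cover_hinge (a point): Middle of the cover's hinge axis, 90 mm above the bench; the axis runs along the bed's x, 50 mm behind the fixed jaw's face (bed y = +50 mm).
- cover (a joint): Opening angle of the cover, rad: 0 closed, 1.57 upright; starts at 1.9 to 2.2, leaning back away from the stack; stop at 2.35. It stays where it is left (about 1 N moves its end). It meets the snap latch at about 0.065 rad; about 6 to 8 N on its end takes it past the latch to 0. Fully home is below 0.02.
- cover_end (a point): Outer face of the cover near its free end, on its middle line, 168 mm from the hinge axis: the place to press. The cover is a clear plate in an orange frame, 64 mm wide, 6 mm thick, ending 176 mm from the hinge, with a small ear towards the latch post; closed, its top is 93 mm above the bench. z axis: normal of the outer face (up when closed).
- cell0_mid (a point): Blue prismatic cell with aluminium top, 50 mm wide (its x) x 22 mm thick (its y) x 70 mm tall (its z; with terminals 73 mm), 180 g, heavy at the bottom; the point is its centre, half-way up. It stands upright on the table. May be absent.
- cell1_mid (a point): Blue prismatic cell with aluminium top, 50 mm wide (its x) x 22 mm thick (its y) x 70 mm tall (its z; with terminals 73 mm), 180 g, heavy at the bottom; the point is its centre, half-way up. It stands upright on the table. May be absent.
- cell2_mid (a point): Blue prismatic cell with aluminium top, 50 mm wide (its x) x 22 mm thick (its y) x 70 mm tall (its z; with terminals 73 mm), 180 g, heavy at the bottom; the point is its centre, half-way up. It stands upright on the table. May be absent.
- cell3_mid (a point): Blue prismatic cell with aluminium top, 50 mm wide (its x) x 22 mm thick (its y) x 70 mm tall (its z; with terminals 73 mm), 180 g, heavy at the bottom; the point is its centre, half-way up. It stands upright on the table. May be absent.
- tin: White round tin, 53 mm across, 26 mm high; a bystander. Origin: centre of its underside.
- tape: Roll of tape lying flat, 104 mm across, 25 mm high; a bystander. Origin: centre of its underside.
- cutters: Red side cutters, 61 x 130 x 14 mm; a bystander. Origin: centre of its underside.
- driver: Black screwdriver, 26 x 186 x 25 mm; a bystander. Origin: centre of its underside.

How it is judged (in metres and radians):
On the way, in this order (a step that is already met when the one before it is completed fails the run):
1. every cell present stands between the jaws (x of cell0_mid in the frame of bed between -0.012 and 0.012 m and y of cell0_mid in the frame of bed between -0.106 and -0.006 m and z of each of cell0_mid, cell1_mid, cell2_mid, cell3_mid in the frame of bed below 0.04 m and angle between each of cell0_mid, cell1_mid, cell2_mid, cell3_mid's own z axis and vertical below 0.12 rad and angle between the y axis of each of cell0_mid, cell1_mid, cell2_mid, cell3_mid and the y axis of bed, either way round below 0.15 rad and x of cell1_mid in the frame of bed between -0.012 and 0.012 m and y of cell1_mid in the frame of bed between -0.106 and -0.006 m and x of cell2_mid in the frame of bed between -0.012 and 0.012 m and y of cell2_mid in the frame of bed between -0.106 and -0.006 m and x of cell3_mid in the frame of bed between -0.012 and 0.012 m and y of cell3_mid in the frame of bed between -0.106 and -0.006 m), for 0.2 s.
2. the sliding jaw grips the stack firmly with the trigger let go (all of step 1 and value of joint foot above 0.0045 m and value of joint trigger below 0.05 rad), for 0.4 s.
3. the cover is pressed fully home (value of joint cover below 0.02 rad), for 0.2 s.
At the end, for the whole second after the job is handed in: Every cell present stands upright (within 0.12 rad) on the base plate between the jaws, within 12 mm of the jaws' middle line and square to it within 0.15 rad; the sliding foot is pressed in more than 4.5 mm with the trigger let go; the cover is closed to below 0.02 rad (all of step 2 and value of joint cover below 0.02 rad); the robot touches nothing.
It fails at once if a bystander is moved by more than 3 cm (distance of any of tin, tape, cutters, driver from where it was at the start of the episode above 0.03 m).
It fails at once if the sliding jaw is pushed by hand with more than 8 N (contact force between the fingers and jaw above 8 N).
Of cell0, cell1, cell2, cell3 only 2 to 4 are there at a start; the rules pass over those that are not, and their reading is None.
At some moment in a run one of cell0, cell1, cell2, cell3 may be knocked a few centimetres aside while the robot is not near it.
It also fails if it takes over 192 s, if anything falls off the work surface, if the arm or the gripper's body presses on something with over 40 N, if the wrist force passes 120 N, or if a joint passes its speed limit or range.

## Working session

There is one attempt and no reset: what is moved stays moved. The work goes in short steps, Python scripts to look and compute and a tool call to move; the robot and the scene stay as the last step left them, time stands still between calls to the robot, and variables do not carry over. Pictures are saved under pics/ and viewed, and the job is handed in when it is done.

Besides the shell and the picture viewer there is one more tool, called after "Call:" by a JSON object that holds its "name" and its "arguments". move_arm: Moves the arm, as the interface text tells. Its arguments: {"type":"object","properties":{"deltas":{"type":"array"},"grip":{"type":"number"},"newtons":{"type":"number"}},"required":["deltas"]}

```bash
mkdir -p pics; ls
python3 - <<'E'
from rig import ctrl, eyes, order
import cv2
s=ctrl.sense(); print(s)
for n in ("scene","top"):
    im=eyes.capture(n); cv2.imwrite(f"pics/{n}0.png",im); p=eyes.camera_params(n); print(n,p)
E
```

```text
pics
{'time_s': 0.0, 'joints': array([ 1.02763791e+00,  3.13454805e-01,  1.49846937e+00,  1.09290947e-05,
        1.33101603e+00, -2.23412906e-01]), 'dq': array([-0.00076497, -0.00048556,  0.0014051 ,  0.00129914, -0.00041565,
       -0.00052018]), 'tau': array([ 3.81892633e-04, -4.12261927e+01, -2.59741634e+01, -1.31702263e-04,
        4.19246338e-03,  1.58667660e-05]), 'eef_pos': array([164.89155618, 498.14634759, 230.72047294]), 'ee_rot': array([-2.56894202e-04,  1.59193833e-01,  9.87247117e-01, -6.22902968e-04]), 'force': array([ 0.33378119,  0.16174295, -0.39182802]), 'wrist_torque': array([ 0.01707299, -0.00425829, -0.00478204]), 'grip_width': 0.9972538963302758}
scene {'K': array([[382.26024362,   0.        , 255.66134811],
       [  0.        , 382.26024362, 194.3429344 ],
       [  0.        ,   0.        ,   1.        ]]), 'k1': 0.03488199750510209, 'camera_from_world': array([[ 8.68405298e-01, -4.95733586e-01, -1.09749547e-02,
        -4.43217903e+02],
       [-3.82380853e-01, -6.55419409e-01, -6.51314272e-01,
         4.09844423e+02],
       [ 3.15685162e-01,  5.69801377e-01, -7.58728719e-01,
         9.25236746e+02],
       [ 0.00000000e+00,  0.00000000e+00,  0.00000000e+00,
         1.00000000e+00]])}
top {'K': array([[406.23133426,   0.        , 252.42688039],
       [  0.        , 406.23133426, 189.17659602],
       [  0.        ,   0.        ,   1.        ]]), 'k1': 0.03771554198714235, 'camera_from_world': array([[ 2.36392353e-02, -9.99711548e-01, -4.24348097e-03,
         1.71667226e+02],
       [-9.86721258e-01, -2.26493654e-02, -1.60835833e-01,
         5.98708254e+02],
       [ 1.60693328e-01,  7.98916898e-03, -9.86972050e-01,
         1.17820973e+03],
       [ 0.00000000e+00,  0.00000000e+00,  0.00000000e+00,
         1.00000000e+00]])}
```

View pics/scene0.png

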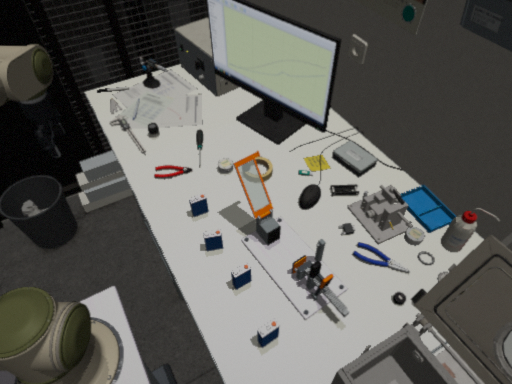

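View pics/top0.png

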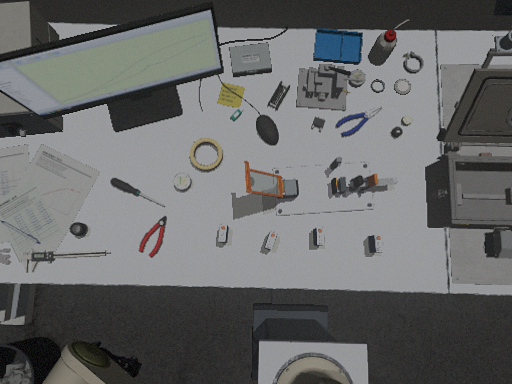

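```bash
cat > h.py <<'E'
from rig import ctrl, eyes, order
import numpy as np, cv2
def P(n): return eyes.camera_params(n)
def proj(n,X):
    p=P(n); T=p["camera_from_world"]; c=T[:3,:3]@np.array(X,float)+T[:3,3]
    s=c[:2]/c[2]; s=s*(1+p["k1"]*(s@s)); return p["K"][:2,:2]@s+p["K"][:2,2]
def ray(n,uv):
    p=P(n);K=p["K"]; d=np.array([(uv[0]-K[0,2])/K[0,0],(uv[1]-K[1,2])/K[1,1]])
    s=d.copy()
    for _ in range(20): s=d/(1+p["k1"]*(s@s))
    T=p["camera_from_world"];R=T[:3,:3]
    return -R.T@T[:3,3], R.T@np.array([s[0],s[1],1])
def onz(n,uv,z):
    o,d=ray(n,uv); return o+d*(z-o[2])/d[2]
def two(a,b):
    o1,d1=ray("scene",a);o2,d2=ray("top",b)
    A=np.stack([d1,-d2],1); t=np.linalg.lstsq(A,o2-o1,rcond=None)[0]
    p,q=o1+d1*t[0],o2+d2*t[1]; return (p+q)/2,np.linalg.norm(p-q)
def crop(im,name,x0,y0,x1,y1,f):
    cv2.imwrite(name,cv2.resize(im[y0:y1,x0:x1],None,fx=f,fy=f,interpolation=cv2.INTER_CUBIC))
E
python3 - <<'E'
from h import *
t=cv2.imread("pics/top0.png"); s=cv2.imread("pics/scene0.png")
crop(t,"pics/t0c.png",205,145,405,265,4)
crop(s,"pics/s0c.png",180,140,360,360,2.7)
print(proj("top",[165,498,231]))
E
```

```text
[117.18514634 351.27595239]
```

View pics/t0c.png

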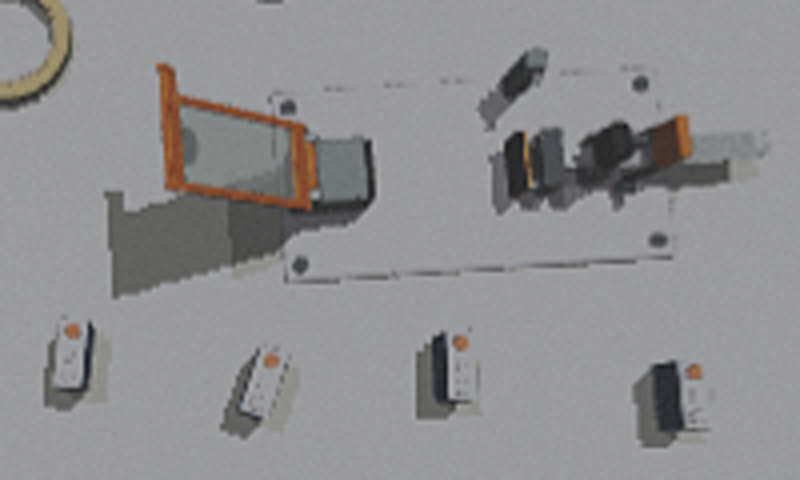

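View pics/s0c.png

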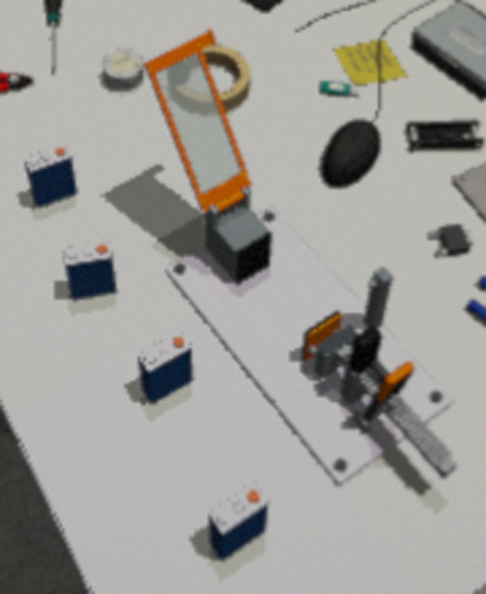

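Run:
```python
from h import *
np.set_printoptions(precision=1,suppress=True)
f=lambda x,y:(205+x/4,145+y/4)
g=lambda x,y:(180+x/2.7,140+y/2.7)
C=[(272,93),(658,70),(670,255),(287,282)]
for c in C: print("corner",onz("top",f(*c),8))
for c in [(288,108),(641,84),(657,240),(301,266)]: print("bolt",onz("top",f(*c),9))
for c in [(268,216),(436,397),(340,465),(180,268)]: print("bolt s",onz("scene",g(*c),9))
for n,a,b in [("jaw top near-face corner",(240,282-34),(370,205)),("post top",(382,272),(538,55)),("trig top",(400,372),(684,130)),("gpost top",(370,335),(612,135))]:
    print(n,two(g(*a),f(*b)))
print("jawface top", [onz("top",f(*c),70) for c in [(372,138),(374,187),(368,203)]])
# cells tops
t=cv2.imread("pics/top0.png"); s=cv2.imread("pics/scene0.png")
for n,im in(("top",t),("scene",s)):
    hsv=cv2.cvtColor(im,cv2.COLOR_BGR2HSV)
    m=cv2.inRange(hsv,(2,120,110),(14,255,255))
    k,l,st,ce=cv2.connectedComponentsWithStats(m)
    for i in range(1,k):
        if st[i,4]<3: continue
        print(n,ce[i],st[i,4],onz(n,ce[i],73))
```

```text
corner [669.4 122.7   8. ]
corner [ 694.5 -179.8    8. ]
corner [ 548.6 -185.7    8. ]
corner [520.6 108.9   8. ]
bolt [657.4 110.    9. ]
bolt [ 682.8 -166.1    9. ]
bolt [ 559.8 -175.8    9. ]
bolt [533.1  98.3   9. ]
bolt s [658.2 110.6   9. ]
bolt s [ 683.7 -165.7    9. ]
bolt s [ 559.8 -176.4    9. ]
bolt s [535.9  98.8   9. ]
jaw top near-face corner (array([577.3,  50.5,  74.8]), np.float64(10.496695500904403))
post top (array([678.8, -64.9, 106.7]), np.float64(3.3281830004537927))
trig top (array([ 623.6, -165.7,  116.8]), np.float64(3.4073212285282555))
gpost top (array([ 622.8, -117.5,  109.8]), np.float64(2.013447444992411))
jawface top [array([623.4,  50.5,  70. ]), array([586.5,  48.8,  70. ]), array([574.4,  53.2,  70. ])]
top [261.2 181.3] 297 [614.8 159.8  73. ]
top [375.5 178.7] 23 [ 630.5 -178.    73. ]
top [222.8 227.4] 5 [475.8 269.   73. ]
top [319.8 230.2] 6 [474.4 -13.3  73. ]
top [272.2 234.6] 5 [458.3 124.8  73. ]
top [378.2 237.4] 5 [ 457.9 -181.2   73. ]
scene [253.1 183.3] 398 [636.  234.8  73. ]
scene [201.8 195.6] 5 [475.  269.8  73. ]
scene [264.  215.7] 7 [600.5 106.9  73. ]
scene [217.2 231.6] 5 [457.  124.9  73. ]
scene [245.9 266.1] 8 [473.9 -13.3  73. ]
scene [328.1 277.3] 19 [ 641.8 -148.    73. ]
scene [273.5 323.5] 12 [ 456.6 -181.2   73. ]
```

Run:
```python
from h import *
t=cv2.imread("pics/top0.png"); s=cv2.imread("pics/scene0.png")
def r(im,c):
    x,y=c; return cv2.resize(im[y-16:y+16,x-16:x+16],(380,380),interpolation=cv2.INTER_CUBIC)
a=[r(t,c) for c in[(222,232),(271,240)]]; b=[r(t,c) for c in[(318,236),(377,243)]]
cv2.imwrite("pics/cT.png",np.vstack([np.hstack(a),np.hstack(b)])[:600*2])
a=[cv2.resize(q,(290,290)) for q in a+b]
c=[cv2.resize(r(s,c),(290,290)) for c in[(199,205),(213,240),(241,276),(267,333)]]
cv2.imwrite("pics/cT.png",np.vstack([np.hstack(a[:2]),np.hstack(a[2:])]))
cv2.imwrite("pics/cS.png",np.vstack([np.hstack(c[:2]),np.hstack(c[2:])]))
```

```text
(no output)
```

View pics/cT.png

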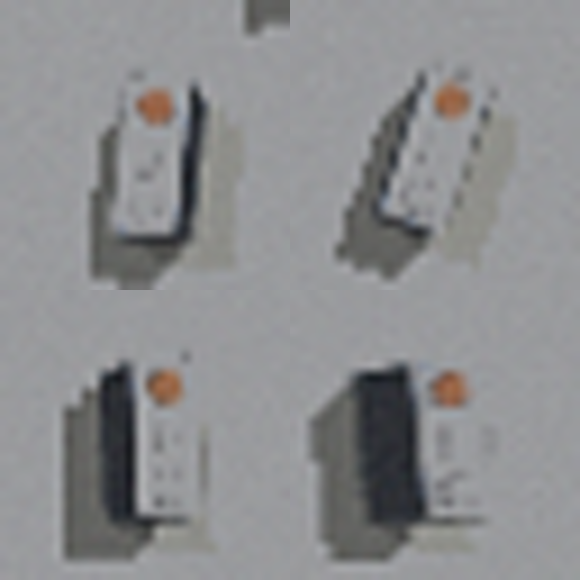

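View pics/cS.png

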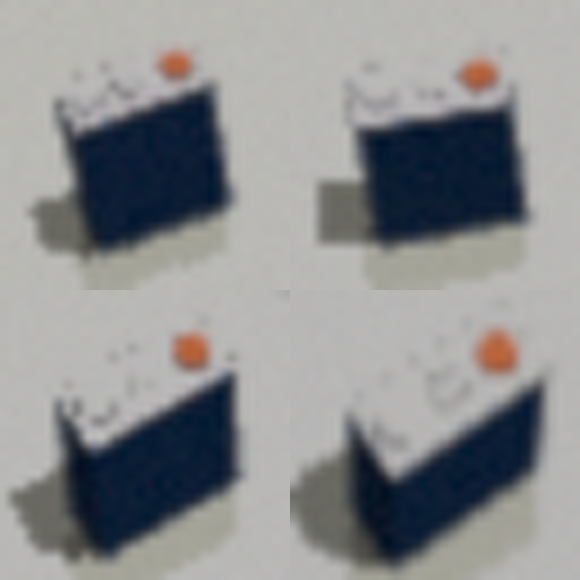

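Run:
```python
from h import *
np.set_printoptions(precision=1,suppress=True)
k=32/290
C=[(199,205),(213,240),(241,276),(267,333)]; T=[(222,232),(271,240),(318,236),(377,243)]
bot=[((100,250),(230,208)),((90,245),(235,220)),((105,267),(240,190)),((105,275),(246,182))]
# scene blue top corners (z~68)
tp=[((77,135),(213,85)),((70,128),(223,105)),((93,160),(236,83)),((105,190),(254,92))]
# top view: al. top corners
tc=[[(122,80),(193,82),(185,240),(113,235)],[(142,70),(205,85),(145,232),(95,215)],[(135,75),(202,72),(207,230),(140,230)],[(122,75),(195,72),(205,230),(135,230)]]
orT=[(222.8,227.4),(272.2,234.6),(319.8,230.2),(378.2,237.4)]
for i in range(4):
    L=lambda c,q:(c[0]-16+q[0]*k-0.5,c[1]-16+q[1]*k-0.5)
    B=[onz("scene",L(C[i],q),0) for q in bot[i]]
    U=[onz("scene",L(C[i],q),68) for q in tp[i]]
    tcw=np.array([onz("top",L(T[i],q),70) for q in tc[i]])
    w=B[1]-B[0]; u=U[1]-U[0]
    print(i,"bot w",np.linalg.norm(w),np.degrees(np.arctan2(w[1],w[0])),(B[0]+B[1])/2)
    print("  top w",np.linalg.norm(u),np.degrees(np.arctan2(u[1],u[0])),(U[0]+U[1])/2)
    ed=tcw[0]-tcw[3];e2=tcw[1]-tcw[2]
    print("  T",tcw.mean(0)[:2],np.degrees(np.arctan2(ed[1],ed[0])),np.degrees(np.arctan2(e2[1],e2[0])),np.linalg.norm(ed),np.linalg.norm(tcw[0]-tcw[1]))
    a=np.arctan2(w[1],w[0]); n=np.array([-np.sin(a),np.cos(a)])
    print("  from bot c",(B[0]+B[1])[:2]/2+11*n, "or", onz("top",orT[i],73)[:2])
```

```text
0 bot w 47.6558185174792 -7.193060716295137 [458.9 263.1   0. ]
  top w 48.66533785141091 -3.5476958186221257 [459.3 260.5  68. ]
  T [459.6 269.8] -1.1782816314204763 -0.9392797456541957 49.65796109844288 22.938176126757153
  from bot c [460.3 274. ] or [475.8 269. ]
1 bot w 47.621337473353975 -18.598148213618455 [439.2 121.5   0. ]
  top w 47.80640246375527 -19.812697352145843 [439.9 120.   68. ]
  T [442.5 128.8] -17.06061262654969 -21.449982978986572 48.640558669457796 20.778220882860623
  from bot c [442.7 131.9] or [458.3 124.8]
2 bot w 47.852534797988056 2.263514463876411 [459.  -22.9   0. ]
  top w 47.71446715498315 1.3690304284864565 [458.4 -24.1  68. ]
  T [457.2 -15.3] 1.6769146626620342 1.4650169951126584 49.383212836816234 21.553249941517496
  from bot c [458.5 -11.9] or [474.3 -13.2]
3 bot w 46.545867581222545 2.6669915390933867 [ 441.9 -191.5    0. ]
  top w 46.708649658995796 3.0204289883261533 [ 440.8 -193.2   68. ]
  T [ 441.3 -182.8] 3.238490045013227 1.8672498544653782 48.96226795760296 23.23410340787743
  from bot c [ 441.4 -180.5] or [ 457.9 -181.2]
```

```bash
cat >> h.py <<'E'
from scipy.spatial.transform import Rotation as Rn
O=np.array([600.9,50.0]); A=0.0925
BX=np.array([np.cos(A),np.sin(A)]); BY=np.array([-np.sin(A),np.cos(A)])
def bed(x,y): return O+x*BX+y*BY
def tobed(p): d=np.array(p[:2])-O; return np.array([d@BX,d@BY])
def rot(s): q=s["ee_rot"]; return Rn.from_quat([q[1],q[2],q[3],q[0]])
def down(yaw):  # tool y at angle yaw deg, z down
    a=np.radians(yaw); y=np.array([np.cos(a),np.sin(a),0]); z=np.array([0,0,-1.]); x=np.cross(y,z)
    return Rn.from_matrix(np.stack([x,y,z],1))
def plan(way, cur=None):
    """way: list of (x,y,z,yaw,nrows); prints rows, straight world lines"""
    s=ctrl.sense(); p=s["eef_pos"].copy(); R=rot(s)
    if cur: p=np.array(cur[:3],float); R=down(cur[3])
    for (x,y,z,yaw,n) in way:
        G=np.array([x,y,z],float); RG=yaw if isinstance(yaw,Rn) else down(yaw)
        rv=(R.inv()*RG).as_rotvec(degrees=True)/n
        for i in range(n):
            d=R.inv().apply((G-p)/(n-i))/10
            d=np.round(d,2); r=np.round(rv,1) if n>1 else np.round(rv,2)
            print([float(v)+0. for v in d]+[float(v)+0. for v in r],end=",\n")
            p=p+R.apply(d*10); R=R*Rn.from_rotvec(r,degrees=True)
        print("-> ",np.round(p,1),np.round(yang(R),2))
def yang(R): m=R.as_matrix()[:,1]; return np.degrees(np.arctan2(m[1],m[0]))
def st():
    s=ctrl.sense(); print("t",round(s["time_s"],2),"p",np.round(s["eef_pos"],1),"yaw",round(yang(rot(s)),2),"zax",np.round(rot(s).as_matrix()[:,2],3),"F",np.round(s["force"],1),"g",round(s["grip_width"]*85.4,1)); return s
E
python3 - <<'E'
from h import *
st()
plan([(459.8,271,130,-2.5,12),(459.8,271,30,-2.5,6)])
E
```

```text
t 0.1 p [164.9 498.2 230.8] yaw 71.68 zax [-0.001 -0.001 -1.   ] F [-0.1  0.4 -0.5] g 85.6
[-2.93, -1.02, 0.84, 0.0, 0.0, 6.2],
[-3.02, -0.7, 0.84, 0.0, 0.0, 6.2],
[-3.08, -0.37, 0.84, 0.0, 0.0, 6.2],
[-3.1, -0.04, 0.84, 0.0, 0.0, 6.2],
[-3.09, 0.3, 0.84, 0.0, 0.0, 6.2],
[-3.04, 0.63, 0.84, 0.0, 0.0, 6.2],
[-2.95, 0.95, 0.84, 0.0, 0.0, 6.2],
[-2.83, 1.27, 0.84, 0.0, 0.0, 6.2],
[-2.68, 1.57, 0.84, 0.0, 0.0, 6.2],
[-2.49, 1.84, 0.84, 0.0, 0.0, 6.2],
[-2.28, 2.11, 0.84, 0.0, 0.0, 6.2],
[-2.04, 2.33, 0.84, 0.0, 0.0, 6.2],
->  [459.8 271.  130. ] -2.72
[0.0, 0.0, 1.67, 0.0, 0.0, 0.0],
[0.0, 0.0, 1.67, 0.0, 0.0, 0.0],
[0.0, 0.0, 1.67, 0.0, 0.0, 0.0],
[0.0, 0.0, 1.66, 0.0, 0.0, 0.0],
[0.01, 0.0, 1.67, 0.0, 0.0, 0.0],
[0.0, 0.01, 1.66, 0.0, 0.0, 0.0],
->  [459.8 271.   30. ] -2.72
```

Call:
{"name": "move_arm", "arguments": {"deltas": [[-2.93,-1.02,0.84,0,0,6.2],[-3.02,-0.7,0.84,0,0,6.2],[-3.08,-0.37,0.84,0,0,6.2],[-3.1,-0.04,0.84,0,0,6.2],[-3.09,0.3,0.84,0,0,6.2],[-3.04,0.63,0.84,0,0,6.2],[-2.95,0.95,0.84,0,0,6.2],[-2.83,1.27,0.84,0,0,6.2],[-2.68,1.57,0.84,0,0,6.2],[-2.49,1.84,0.84,0,0,6.2]], "grip": 8, "newtons": 40}}

```text
time_s: 1.1
eef_pos: [411.6, 308.2, 146.7]
ee_rot: [-0.0, 0.647, 0.763, -0.0]
force: [-0.2, 0.9, -0.6]
grip_width: 0.937
```

Run:
```python
from h import *
st()
plan([(459.8,271,120,-2.5,3),(459.8,271,30,-2.5,5)])
```

```text
t 1.1 p [411.6 308.2 146.7] yaw 9.42 zax [-0. -0. -1.] F [-0.2  0.9 -0.6] g 80.0
[-1.49, 1.38, 0.89, 0.0, 0.0, 4.0],
[-1.38, 1.48, 0.89, 0.0, 0.0, 4.0],
[-1.28, 1.58, 0.89, 0.0, 0.0, 4.0],
->  [459.8 271.  120. ] -2.58
[0.0, 0.0, 1.8, 0.0, 0.0, 0.0],
[0.0, 0.0, 1.8, 0.0, 0.0, 0.0],
[0.0, 0.0, 1.8, 0.0, 0.0, 0.0],
[0.0, 0.0, 1.8, 0.0, 0.0, 0.0],
[0.0, 0.01, 1.8, 0.0, 0.0, 0.0],
->  [459.8 271.   30. ] -2.58
```

Call:
{"name": "move_arm", "arguments": {"deltas": [[-1.49,1.38,0.89,0,0,4],[-1.38,1.48,0.89,0,0,4],[-1.28,1.58,0.89,0,0,4],[0,0,0,0,0,0],[0,0,1.8,0,0,0],[0,0,1.8,0,0,0],[0,0,1.8,0,0,0],[0,0,1.8,0,0,0],[0,0,0.8,0,0,0],[0,0,0,0,0,0]]}}

```text
time_s: 2.1
eef_pos: [458.4, 272.4, 40.1]
ee_rot: [-0.0, 0.721, 0.693, -0.001]
force: [0.8, -1.3, -0.7]
grip_width: 0.937
```

Run:
```python
from h import *
st()
t=eyes.capture("top"); s=eyes.capture("scene")
cv2.imwrite("pics/t1.png",t);cv2.imwrite("pics/s1.png",s)
a=cv2.resize(t[180:270,190:300],(550,450)); b=cv2.resize(s[150:240,150:260],(550,450))
cv2.imwrite("pics/g1.png",cv2.resize(np.hstack([a,b]),(800,327)))
```

```text
t 2.1 p [458.4 272.4  40.1] yaw -2.25 zax [-0.002 -0.    -1.   ] F [ 0.8 -1.3 -0.7] g 80.0
```

View pics/g1.png

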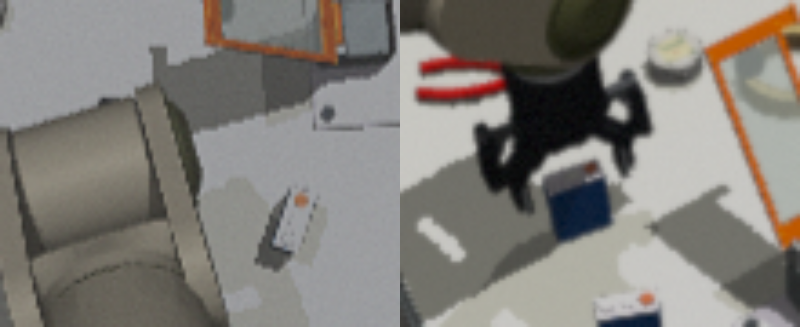

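Call:
{"name": "move_arm", "arguments": {"deltas": [[0,0.1,0.6,0,0,0],[0,0,0.4,0,0,0],[0,0,0,0,0,0],[0,0,0,0,0,0],[0,0,0,0,0,0],[0,0,0,0,0,0],[0,0,0,0,0,0],[0,0,0,0,0,0],[0,0,0,0,0,0],[0,0,0,0,0,0]], "grip": 4.5, "newtons": 40}}

```text
time_s: 3.2
eef_pos: [460.2, 272.1, 30.6]
ee_rot: [0.0, 0.721, 0.693, 0.0]
force: [-0.1, 0.5, -2.0]
grip_width: 0.581
```

Run:
```python
from h import *
st()
b=bed(0,-14);print(b)
s=ctrl.sense()["eef_pos"]
plan([(s[0],s[1],130,-2.5,4),(460,b[1],135,5.3,8),(b[0],b[1],135,5.3,6)])
```

```text
t 3.2 p [460.2 272.1  30.6] yaw -2.32 zax [ 0.  0. -1.] F [-0.1  0.5 -2. ] g 49.6
[602.19315407  36.05985106]
[0.0, 0.0, -2.48, 0.0, 0.0, 0.0],
[0.0, 0.0, -2.49, 0.0, 0.0, 0.0],
[0.0, 0.0, -2.48, 0.0, 0.0, 0.0],
[0.0, 0.0, -2.49, 0.0, 0.0, 0.0],
->  [460.2 272.1 130. ] -2.32
[-2.95, 0.12, -0.06, 0.0, 0.0, -1.0],
[-2.95, 0.07, -0.06, 0.0, 0.0, -1.0],
[-2.95, 0.01, -0.06, 0.0, 0.0, -1.0],
[-2.95, -0.04, -0.06, 0.0, 0.0, -1.0],
[-2.95, -0.09, -0.07, 0.0, 0.0, -1.0],
[-2.95, -0.14, -0.06, 0.0, 0.0, -1.0],
[-2.94, -0.19, -0.07, 0.0, 0.0, -1.0],
[-2.94, -0.24, -0.06, 0.0, 0.0, -1.0],
->  [460.   36.1 135. ] 5.68
[-0.23, 2.36, 0.0, 0.0, 0.0, 0.1],
[-0.23, 2.36, 0.0, 0.0, 0.0, 0.1],
[-0.23, 2.36, 0.0, 0.0, 0.0, 0.1],
[-0.22, 2.36, 0.0, 0.0, 0.0, 0.1],
[-0.22, 2.36, 0.0, 0.0, 0.0, 0.1],
[-0.22, 2.35, 0.0, 0.0, 0.0, 0.1],
->  [602.2  36.  135. ] 5.08
```

Call:
{"name": "move_arm", "arguments": {"deltas": [[0,0,-2.5,0,0,0],[0,0,-2.5,0,0,0],[0,0,-2.5,0,0,0],[0,0,-2.5,0,0,0],[-2.95,0.12,-0.06,0,0,-1],[-2.95,0.07,-0.06,0,0,-1],[-2.95,0,-0.06,0,0,-1],[-2.95,-0.04,-0.06,0,0,-1],[-2.95,-0.09,-0.06,0,0,-1],[-2.95,-0.14,-0.06,0,0,-1]]}}

```text
time_s: 4.2
eef_pos: [459.8, 93.9, 134.3]
ee_rot: [0.0, 0.684, 0.73, 0.0]
force: [1.3, 0.1, -2.7]
grip_width: 0.581
```

Call:
{"name": "move_arm", "arguments": {"deltas": [[-2.95,-0.19,-0.06,0,0,-1],[-2.95,-0.24,-0.06,0,0,-0.7],[-0.23,2.36,0,0,0,0],[-0.23,2.36,0,0,0,0],[-0.23,2.36,0,0,0,0],[-0.22,2.36,0,0,0,0],[-0.22,2.36,0,0,0,0],[-0.22,2.36,0,0,0,0],[0,0,0,0,0,0],[0,0,0,0,0,0]]}}

```text
time_s: 5.2
eef_pos: [601.8, 35.8, 134.9]
ee_rot: [-0.0, 0.673, 0.74, -0.0]
force: [-0.3, -0.6, -1.3]
grip_width: 0.581
```

Run:
```python
from h import *
st()
b=bed(0,-14)
plan([(b[0],b[1],100,5.3,2)])
t=eyes.capture("top"); s=eyes.capture("scene")
cv2.imwrite("pics/t2.png",t);cv2.imwrite("pics/s2.png",s)
a=cv2.resize(t[150:250,220:342],(488,400)); b=cv2.resize(s[150:300,180:363],(488,400))
cv2.imwrite("pics/g2.png",cv2.resize(np.hstack([a,b]),(800,327)))
```

```text
t 5.2 p [601.8  35.8 134.9] yaw 5.38 zax [-0.001  0.    -1.   ] F [-0.3 -0.6 -1.3] g 49.6
[0.01, 0.02, 1.74, 0.0, 0.0, 0.0],
[0.01, 0.03, 1.75, 0.0, 0.0, 0.0],
->  [602.2  36.1 100. ] 5.38
```

View pics/g2.png

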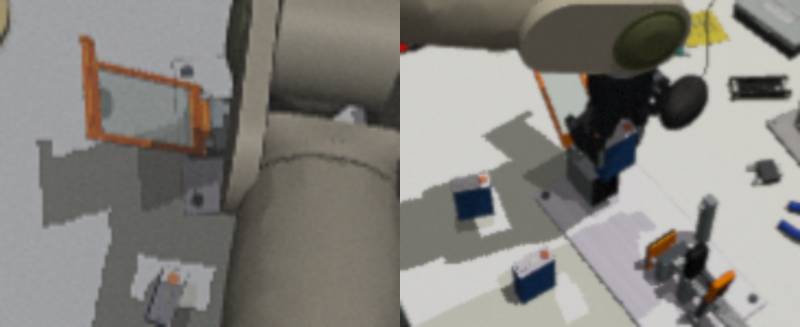

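Call:
{"name": "move_arm", "arguments": {"deltas": [[0.02,0.04,1.2,0,0,0],[0,0,1.5,0,0,0],[0,0,1.5,0,0,0],[0,0,1.5,0,0,0],[0,0,1.5,0,0,0],[0,0,1.2,0,0,0],[0,0,0.7,0,0,0],[0,0,0.4,0,0,0],[0,0,0,0,0,0],[0,0,0,0,0,0]]}}

```text
time_s: 6.3
eef_pos: [602.9, 35.9, 40.9]
ee_rot: [0.0, 0.673, 0.739, 0.0]
force: [-0.1, 0.1, -1.5]
grip_width: 0.578
```

Run:
```python
from h import *
st()
s=eyes.capture("scene")
cv2.imwrite("pics/s3.png",s)
cv2.imwrite("pics/g3.png",cv2.resize(s[150:300,180:363],(732,600)))
```

```text
t 6.3 p [602.9  35.9  40.9] yaw 5.38 zax [ 0.001 -0.    -1.   ] F [-0.1  0.1 -1.5] g 49.4
```

View pics/g3.png

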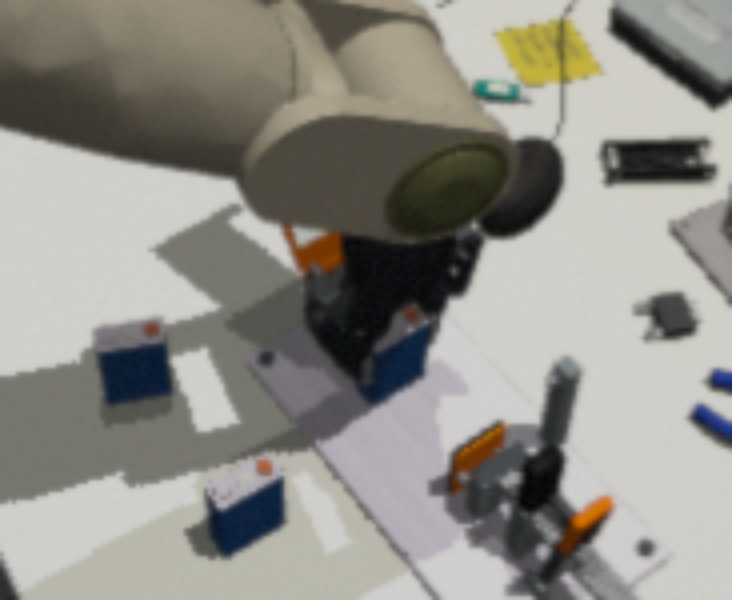

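Call:
{"name": "move_arm", "arguments": {"deltas": [[0,0,0.2,0,0,0],[0,0,0,0,0,0],[0,0,0,0,0,0],[0,0,0,0,0,0],[0,0,0,0,0,0],[0,0,0,0,0,0],[0,0,0,0,0,0],[0,0,0,0,0,0],[0,0,0,0,0,0],[0,0,0,0,0,0]]}}

```text
time_s: 7.35
eef_pos: [602.6, 36.0, 38.4]
ee_rot: [-0.0, 0.673, 0.739, 0.0]
force: [0.0, 0.3, -2.8]
grip_width: 0.584
```

Call:
{"name": "move_arm", "arguments": {"deltas": [[0,0,0,0,0,0],[0,0,0,0,0,0],[0,0,0,0,0,0],[0,0,-0.5,0,0,0],[0,0,-2,0,0,0],[0,0,-2.5,0,0,0],[0,0,-2.5,0,0,0],[0,0,-2.5,0,0,0],[0,-2,-1,0,0,0],[0,-3,0,0,0,0]], "grip": 8}}

```text
time_s: 8.35
eef_pos: [553.5, 31.1, 150.3]
ee_rot: [0.002, 0.673, 0.74, 0.001]
force: [0.3, 0.4, -0.4]
grip_width: 0.94
```

Run:
```python
from h import *
st()
plan([(442.5,129.5,140,-18.5,8),(442.5,129.5,30,-18.5,5)])
```

```text
t 8.35 p [553.5  31.1 150.3] yaw 5.39 zax [ 0.004 -0.001 -1.   ] F [ 0.3  0.4 -0.4] g 80.2
[1.36, -1.27, 0.12, 0.0, 0.0, 3.0],
[1.29, -1.34, 0.12, 0.0, 0.0, 3.0],
[1.21, -1.4, 0.12, 0.0, 0.0, 3.0],
[1.14, -1.46, 0.12, 0.0, 0.0, 3.0],
[1.06, -1.52, 0.13, 0.0, 0.0, 3.0],
[0.98, -1.57, 0.12, 0.0, 0.0, 3.0],
[0.9, -1.62, 0.13, 0.0, 0.0, 3.0],
[0.81, -1.67, 0.12, 0.0, 0.0, 3.0],
->  [442.5 129.5 140. ] -18.61
[0.0, -0.01, 2.2, 0.0, 0.0, 0.0],
[0.0, -0.01, 2.2, 0.0, 0.0, 0.0],
[0.0, -0.01, 2.2, 0.0, 0.0, 0.0],
[0.0, -0.01, 2.2, 0.0, 0.0, 0.0],
[-0.01, -0.01, 2.2, 0.0, 0.0, 0.0],
->  [442.5 129.5  30. ] -18.61
```

Call:
{"name": "move_arm", "arguments": {"deltas": [[1.36,-1.27,0.12,0,0,3],[1.29,-1.34,0.12,0,0,3],[1.21,-1.4,0.12,0,0,3],[1.14,-1.46,0.12,0,0,3],[1.06,-1.52,0.12,0,0,3],[0.98,-1.57,0.12,0,0,3],[0.9,-1.62,0.12,0,0,3],[0.81,-1.67,0.12,0,0,3],[0,0,0,0,0,0],[0,0,0,0,0,0]]}}

```text
time_s: 9.35
eef_pos: [442.2, 129.6, 139.3]
ee_rot: [0.0, 0.812, 0.584, 0.0]
force: [-0.4, -0.1, 0.4]
grip_width: 0.94
```

Run:
```python
from h import *
st()
plan([(442.5,129.5,30,-18.5,5)])
t=eyes.capture("top"); s=eyes.capture("scene")
cv2.imwrite("pics/t4.png",t);cv2.imwrite("pics/s4.png",s)
cv2.imwrite("pics/g4.png",cv2.resize(s[150:300,180:363],(732,600)))
crop(t,"pics/g4t.png",205,145,405,265,4)
```

```text
t 9.35 p [442.2 129.6 139.3] yaw -18.53 zax [ 0.001 -0.    -1.   ] F [-0.4 -0.1  0.4] g 80.3
[0.0, 0.0, 2.19, 0.0, 0.0, 0.0],
[0.0, 0.0, 2.19, 0.0, 0.0, 0.0],
[0.0, 0.01, 2.18, 0.0, 0.0, 0.0],
[0.0, 0.0, 2.19, 0.0, 0.0, 0.0],
[0.0, 0.01, 2.18, 0.0, 0.0, 0.0],
->  [442.5 129.5  30. ] -18.53
```

View pics/g4.png

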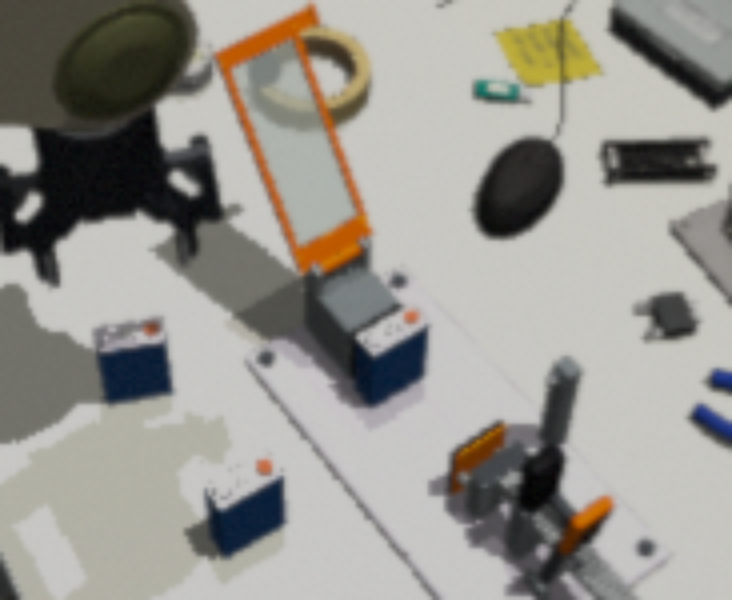

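View pics/g4t.png

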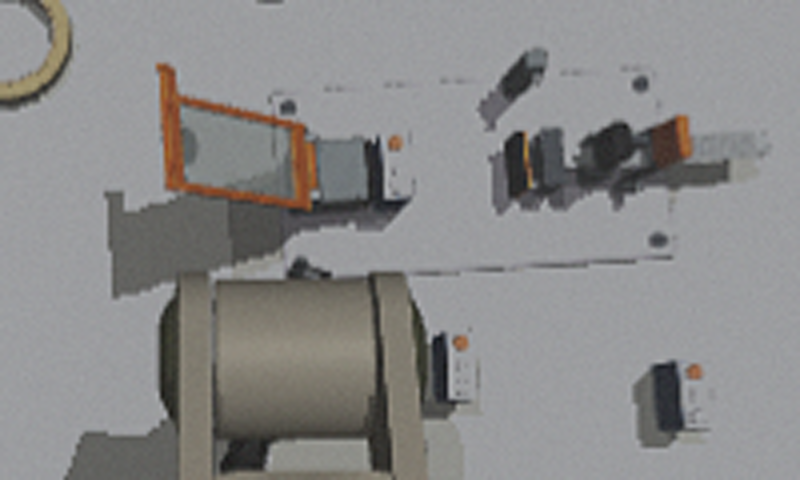

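Run:
```python
from h import *
np.set_printoptions(precision=1,suppress=True)
g=lambda x,y:(180+x/4-.4,150+y/4-.4)
for c in [(374,404),(424,366)]: print(tobed(onz("scene",g(*c),8)))
f=lambda x,y:(205+x/4-.4,145+y/4-.4)
for c in [(386,137),(412,137),(414,200),(388,200)]: print("T",tobed(onz("top",f(*c),78)))
# al top/foot edge
for c in [(506,190),(502,140)]: print("foot plate-left edge",tobed(onz("top",f(*c),64)))
```

```text
[-19.1 -22.5]
[ 31.  -17.5]
T [22.3 -9.9]
T [ 21.  -29.1]
T [-26.  -26.3]
T [-24.7  -7.2]
foot plate-left edge [-21.3 -97. ]
foot plate-left edge [ 16.5 -97.8]
```

Call:
{"name": "move_arm", "arguments": {"deltas": [[0,0,2.2,0,0,0],[0,0,2.2,0,0,0],[0,0,2.2,0,0,0],[0,0,2.2,0,0,0],[0,0,1.5,0,0,0],[0,0,0.7,0,0,0],[0,0,0,0,0,0],[0,0,0,0,0,0],[0,0,0,0,0,0],[0,0,0,0,0,0]]}}

```text
time_s: 10.45
eef_pos: [442.2, 129.7, 29.4]
ee_rot: [0.0, 0.812, 0.583, 0.001]
force: [-0.2, -0.8, 0.5]
grip_width: 0.939
```

Call:
{"name": "move_arm", "arguments": {"deltas": [[0,0,0,0,0,0],[0,0,0,0,0,0],[0,0,0,0,0,0],[0,0,0,0,0,0],[0,0,0,0,0,0],[0,0,0,0,0,0],[0,0,0,0,0,0],[0,0,0,0,0,0],[0,0,0,0,0,0],[0,0,0,0,0,0]], "grip": 4.5}}

```text
time_s: 11.45
eef_pos: [441.9, 129.7, 29.1]
ee_rot: [0.0, 0.812, 0.583, 0.0]
force: [-2.4, -0.7, 5.2]
grip_width: 0.58
```

Run:
```python
from h import *
s=st()["eef_pos"]
b=bed(0,-41);print(b)
plan([(s[0],s[1],135,-18.5,4),(b[0]-5,b[1],140,5.3,12)])
```

```text
t 11.45 p [441.9 129.7  29.1] yaw -18.62 zax [ 0. -0. -1.] F [-2.4 -0.7  5.2] g 49.5
[604.68709405   9.17527809]
[0.0, 0.0, -2.65, 0.0, 0.0, 0.0],
[0.0, 0.0, -2.65, 0.0, 0.0, 0.0],
[0.0, 0.0, -2.65, 0.0, 0.0, 0.0],
[0.0, 0.0, -2.64, 0.0, 0.0, 0.0],
->  [441.8 129.7 135. ] -18.62
[-0.53, 1.57, -0.04, 0.0, 0.0, -2.0],
[-0.59, 1.55, -0.04, 0.0, 0.0, -2.0],
[-0.64, 1.53, -0.04, 0.0, 0.0, -2.0],
[-0.69, 1.5, -0.04, 0.0, 0.0, -2.0],
[-0.74, 1.48, -0.04, 0.0, 0.0, -2.0],
[-0.8, 1.45, -0.04, 0.0, 0.0, -2.0],
[-0.85, 1.42, -0.04, 0.0, 0.0, -2.0],
[-0.89, 1.39, -0.04, 0.0, 0.0, -2.0],
[-0.94, 1.36, -0.04, 0.0, 0.0, -2.0],
[-0.99, 1.33, -0.05, 0.0, 0.0, -2.0],
[-1.04, 1.29, -0.04, 0.0, 0.0, -2.0],
[-1.08, 1.25, -0.05, 0.0, 0.0, -2.0],
->  [599.7   9.2 140. ] 5.38
```

Call:
{"name": "move_arm", "arguments": {"deltas": [[0,0,-2.65,0,0,0],[0,0,-2.65,0,0,0],[0,0,-2.65,0,0,0],[0,0,-2.65,0,0,0],[-0.53,1.57,-0.04,0,0,-2],[-0.59,1.55,-0.04,0,0,-2],[-0.64,1.53,-0.04,0,0,-2],[-0.69,1.5,-0.04,0,0,-2],[-0.74,1.48,-0.04,0,0,-2],[-0.8,1.45,-0.04,0,0,-2]]}}

```text
time_s: 12.45
eef_pos: [521.0, 69.0, 136.7]
ee_rot: [-0.0, 0.746, 0.666, -0.0]
force: [-0.5, 0.4, -0.8]
grip_width: 0.582
```

Call:
{"name": "move_arm", "arguments": {"deltas": [[-0.85,1.42,-0.04,0,0,-2],[-0.89,1.39,-0.04,0,0,-2],[-0.94,1.36,-0.04,0,0,-2],[-1,1.33,-0.05,0,0,-2],[-1.04,1.29,-0.04,0,0,-2],[-1.08,1.25,-0.05,0,0,-2],[0,0,0,0,0,0],[0,0,0,0,0,0],[0,0,0,0,0,0],[0,0,0,0,0,0]]}}

```text
time_s: 13.45
eef_pos: [599.2, 9.6, 139.8]
ee_rot: [-0.0, 0.673, 0.74, -0.0]
force: [0.7, 0.6, -2.1]
grip_width: 0.582
```

Run:
```python
from h import *
st()
b=bed(0,-41)
plan([(b[0],b[1],60,5.3,5),(b[0],b[1],40,5.3,3)])
s=eyes.capture("scene")
cv2.imwrite("pics/s5.png",s)
cv2.imwrite("pics/g5.png",cv2.resize(s[150:300,180:363],(732,600)))
```

```text
t 13.45 p [599.2   9.6 139.8] yaw 5.39 zax [-0.  0. -1.] F [ 0.7  0.6 -2.1] g 49.7
[-0.02, 0.11, 1.6, 0.0, 0.0, 0.0],
[-0.02, 0.11, 1.6, 0.0, 0.0, 0.0],
[-0.02, 0.11, 1.59, 0.0, 0.0, 0.0],
[-0.02, 0.11, 1.6, 0.0, 0.0, 0.0],
[-0.02, 0.11, 1.59, 0.0, 0.0, 0.0],
->  [604.7   9.1  60. ] 5.39
[0.0, 0.0, 0.67, 0.0, 0.0, 0.0],
[0.0, 0.0, 0.67, 0.0, 0.0, 0.0],
[0.0, 0.0, 0.66, 0.0, 0.0, 0.0],
->  [604.7   9.1  40. ] 5.39
```

View pics/g5.png

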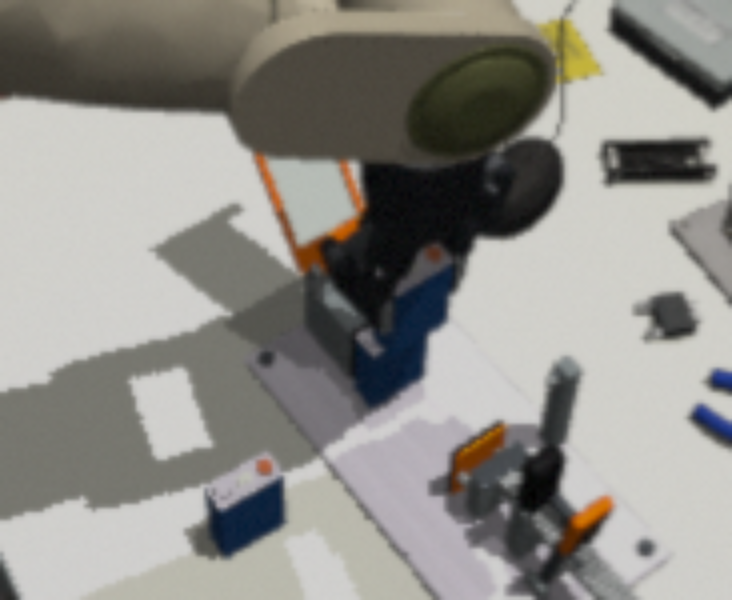

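Call:
{"name": "move_arm", "arguments": {"deltas": [[-0.02,0.11,1.2,0,0,0],[-0.02,0.11,1.6,0,0,0],[-0.02,0.11,1.6,0,0,0],[-0.02,0.11,1.6,0,0,0],[-0.02,0.11,1.6,0,0,0],[0,0,1.2,0,0,0],[0,0,0.8,0,0,0],[0,0,0.5,0,0,0],[0,0,0.1,0,0,0],[0,0,0,0,0,0]]}}

```text
time_s: 14.5
eef_pos: [605.4, 8.6, 38.1]
ee_rot: [0.0, 0.673, 0.739, 0.0]
force: [-0.1, 0.3, -1.9]
grip_width: 0.585
```

Run:
```python
from h import *
st()
```

```text
t 14.5 p [605.4   8.6  38.1] yaw 5.38 zax [ 0.001 -0.    -1.   ] F [-0.1  0.3 -1.9] g 50.0
```

Call:
{"name": "move_arm", "arguments": {"deltas": [[0,0,0.05,0,0,0],[0,0,0,0,0,0],[0,0,0,0,0,0],[0,0,0,0,0,0],[0,0,-0.5,0,0,0],[0,0,-2,0,0,0],[0,0,-2.5,0,0,0],[0,0,-2.5,0,0,0],[0,0,-2.5,0,0,0],[0,-2,-1,0,0,0]], "grip": 8}}

```text
time_s: 15.5
eef_pos: [587.0, 6.5, 150.1]
ee_rot: [0.002, 0.673, 0.74, 0.001]
force: [0.8, 0.1, -0.3]
grip_width: 0.933
```

Run:
```python
from h import *
st()
plan([(458,-14,140,1.7,7)])
```

```text
t 15.5 p [587.    6.5 150.1] yaw 5.39 zax [ 0.005 -0.001 -1.   ] F [ 0.8  0.1 -0.3] g 79.7
[-0.12, -1.86, 0.14, 0.0, 0.0, 0.5],
[-0.13, -1.86, 0.13, 0.0, 0.0, 0.5],
[-0.15, -1.86, 0.14, 0.0, 0.0, 0.5],
[-0.17, -1.86, 0.13, 0.0, 0.0, 0.5],
[-0.18, -1.86, 0.14, 0.0, 0.0, 0.5],
[-0.2, -1.86, 0.13, 0.0, 0.0, 0.5],
[-0.22, -1.85, 0.14, 0.0, 0.0, 0.5],
->  [458. -14. 140.] 1.89
```

Call:
{"name": "move_arm", "arguments": {"deltas": [[-0.12,-1.86,0.14,0,0,0.5],[-0.13,-1.86,0.14,0,0,0.5],[-0.15,-1.86,0.14,0,0,0.5],[-0.17,-1.86,0.14,0,0,0.5],[-0.18,-1.86,0.14,0,0,0.5],[-0.2,-1.86,0.14,0,0,0.5],[-0.22,-1.86,0.14,0,0,0.5],[0,0,0,0,0,0],[0,0,0,0,0,0],[0,0,0,0,0,0]]}}

```text
time_s: 16.5
eef_pos: [457.0, -13.8, 137.8]
ee_rot: [0.0, 0.695, 0.719, 0.0]
force: [0.2, 0.2, 0.0]
grip_width: 0.939
```

Run:
```python
from h import *
st()
plan([(458,-14,30,1.7,5)])
t=eyes.capture("top"); s=eyes.capture("scene")
cv2.imwrite("pics/t6.png",t);cv2.imwrite("pics/s6.png",s)
cv2.imwrite("pics/g6.png",cv2.resize(s[170:350,180:363],(732,720))[:600])
crop(t,"pics/g6t.png",205,145,405,265,4)
```

```text
t 16.5 p [457.  -13.8 137.8] yaw 1.89 zax [ 0.001 -0.    -1.   ] F [0.2 0.2 0. ] g 80.2
[0.0, 0.02, 2.16, 0.0, 0.0, 0.0],
[-0.01, 0.02, 2.16, 0.0, 0.0, 0.0],
[0.0, 0.02, 2.15, 0.0, 0.0, 0.0],
[-0.01, 0.01, 2.16, 0.0, 0.0, 0.0],
[0.0, 0.02, 2.15, 0.0, 0.0, 0.0],
->  [458. -14.  30.] 1.89
```

View pics/g6.png

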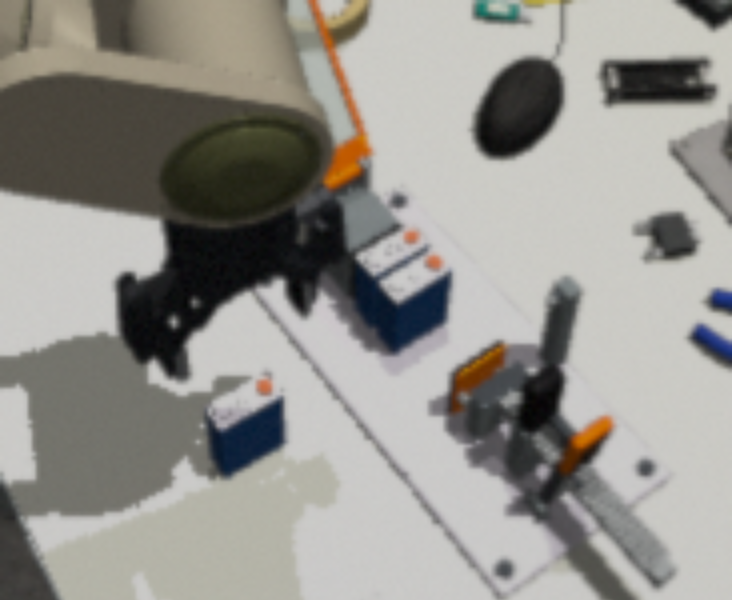

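View pics/g6t.png

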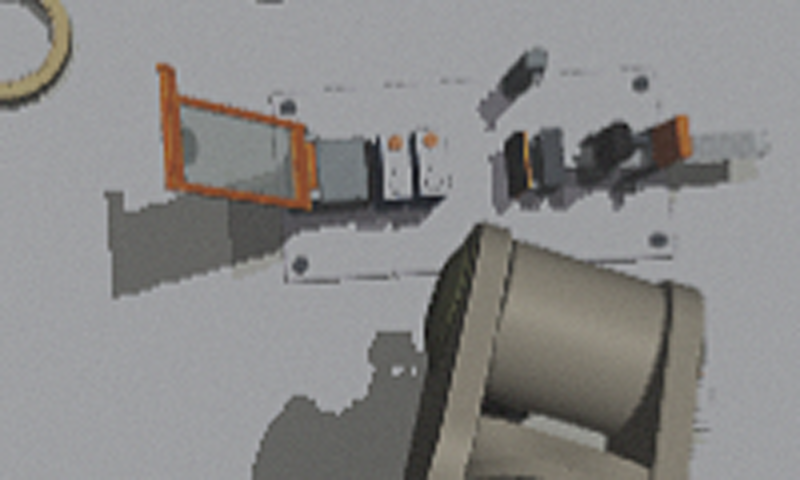

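Call:
{"name": "move_arm", "arguments": {"deltas": [[0,0.05,2.15,0,0,0],[0,0.05,2.15,0,0,0],[0,0,2.15,0,0,0],[0,0,2.15,0,0,0],[0,0,1.5,0,0,0],[0,0,0.6,0,0,0],[0,0,0,0,0,0],[0,0,0,0,0,0],[0,0,0,0,0,0],[0,0,0,0,0,0]]}}

```text
time_s: 17.6
eef_pos: [457.5, -13.8, 31.1]
ee_rot: [0.001, 0.695, 0.719, 0.0]
force: [-1.2, 0.8, -0.4]
grip_width: 0.937
```

Call:
{"name": "move_arm", "arguments": {"deltas": [[0,0,0,0,0,0],[0,0,0,0,0,0],[0,0,0,0,0,0],[0,0,0,0,0,0],[0,0,0,0,0,0],[0,0,0,0,0,0],[0,0,0,0,0,0],[0,0,0,0,0,0],[0,0,0,0,0,0],[0,0,0,0,0,0]], "grip": 4.5}}

```text
time_s: 18.6
eef_pos: [457.3, -13.8, 30.8]
ee_rot: [0.0, 0.695, 0.719, 0.0]
force: [0.2, 0.6, 5.8]
grip_width: 0.585
```

Run:
```python
from h import *
s=st()["eef_pos"]
b=bed(0,-65.5);print(b)
plan([(s[0],s[1],135,1.7,4),(b[0],b[1],135,5.3,7)])
```

```text
t 18.6 p [457.3 -13.8  30.8] yaw 1.88 zax [ 0. -0. -1.] F [0.2 0.6 5.8] g 49.9
[606.95011367 -15.21998256]
[0.0, 0.0, -2.6, 0.0, 0.0, 0.0],
[0.0, 0.0, -2.61, 0.0, 0.0, 0.0],
[0.0, 0.0, -2.6, 0.0, 0.0, 0.0],
[0.0, 0.0, -2.61, 0.0, 0.0, 0.0],
->  [457.3 -13.7 135. ] 1.88
[-0.09, 2.14, 0.0, 0.0, 0.0, -0.5],
[-0.11, 2.13, 0.0, 0.0, 0.0, -0.5],
[-0.13, 2.13, 0.0, 0.0, 0.0, -0.5],
[-0.15, 2.13, 0.0, 0.0, 0.0, -0.5],
[-0.16, 2.14, 0.0, 0.0, 0.0, -0.5],
[-0.19, 2.13, 0.0, 0.0, 0.0, -0.5],
[-0.2, 2.13, 0.01, 0.0, 0.0, -0.5],
->  [606.9 -15.2 135. ] 5.38
```

Call:
{"name": "move_arm", "arguments": {"deltas": [[0,0,-2.6,0,0,0],[0,0,-2.6,0,0,0],[0,0,-2.6,0,0,0],[0,0,-2.6,0,0,0],[-0.09,2.14,0,0,0,-0.5],[-0.11,2.13,0,0,0,-0.5],[-0.13,2.13,0,0,0,-0.5],[-0.15,2.13,0,0,0,-0.5],[-0.16,2.14,0,0,0,-0.5],[-0.19,2.13,0,0,0,-0.5]]}}

```text
time_s: 19.6
eef_pos: [585.9, -14.9, 133.8]
ee_rot: [-0.001, 0.676, 0.737, -0.0]
force: [0.1, -1.1, -2.4]
grip_width: 0.585
```

Call:
{"name": "move_arm", "arguments": {"deltas": [[-0.2,2.13,0,0,0,-0.5],[0,0,0,0,0,0],[0,0,0,0,0,0],[0,0,0,0,0,0],[0,0,0,0,0,0],[0,0,0,0,0,0],[0,0,0,0,0,0],[0,0,0,0,0,0],[0,0,0,0,0,0],[0,0,0,0,0,0]]}}

```text
time_s: 20.6
eef_pos: [606.8, -15.2, 134.5]
ee_rot: [0.0, 0.673, 0.739, 0.0]
force: [-0.8, -0.3, -2.6]
grip_width: 0.585
```

Run:
```python
from h import *
s=st()["eef_pos"]
b=bed(0,-65.5);print(b)
plan([(b[0],b[1],40,5.3,6)])
s=eyes.capture("scene")
cv2.imwrite("pics/s7.png",s)
cv2.imwrite("pics/g7.png",cv2.resize(s[170:320,180:363],(732,600)))
```

```text
t 20.6 p [606.8 -15.2 134.5] yaw 5.38 zax [ 0.  0. -1.] F [-0.8 -0.3 -2.6] g 50.0
[606.95011367 -15.21998256]
[0.0, 0.0, 1.58, 0.0, 0.0, 0.0],
[0.0, 0.0, 1.57, 0.0, 0.0, 0.0],
[0.0, 0.0, 1.58, 0.0, 0.0, 0.0],
[0.0, 0.01, 1.57, 0.0, 0.0, 0.0],
[0.0, 0.0, 1.58, 0.0, 0.0, 0.0],
[0.0, 0.01, 1.57, 0.0, 0.0, 0.0],
->  [607.  -15.2  40. ] 5.38
```

View pics/g7.png

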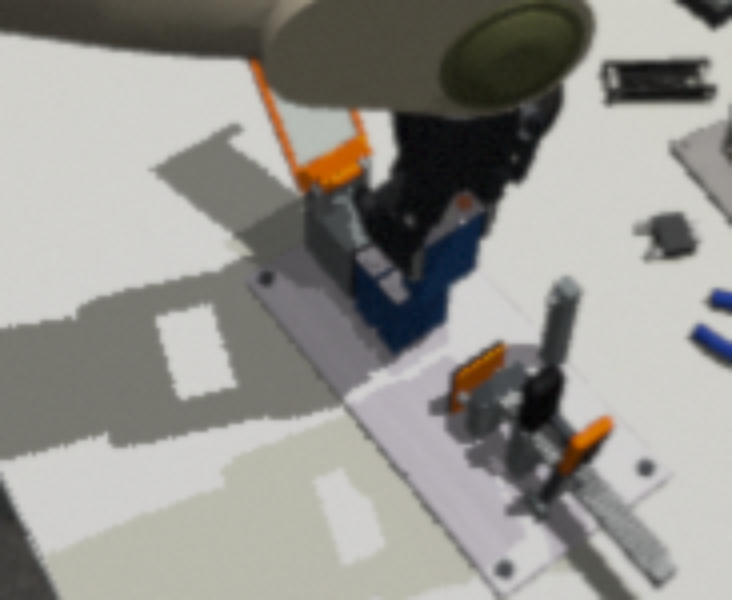

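Call:
{"name": "move_arm", "arguments": {"deltas": [[0,0,1.2,0,0,0],[0,0,1.6,0,0,0],[0,0,1.6,0,0,0],[0,0,1.6,0,0,0],[0,0,1.6,0,0,0],[0,0,1,0,0,0],[0,0,0.6,0,0,0],[0,0,0.3,0,0,0],[0,0,0,0,0,0],[0,0,0,0,0,0]]}}

```text
time_s: 21.65
eef_pos: [607.1, -15.3, 40.0]
ee_rot: [0.0, 0.673, 0.74, 0.0]
force: [-0.2, -0.3, -2.1]
grip_width: 0.578
```

Run:
```python
from h import *
st()
```

```text
t 21.65 p [607.1 -15.3  40. ] yaw 5.38 zax [ 0.001 -0.    -1.   ] F [-0.2 -0.3 -2.1] g 49.4
```

Call:
{"name": "move_arm", "arguments": {"deltas": [[0,0,0.15,0,0,0],[0,0,0,0,0,0],[0,0,0,0,0,0],[0,0,0,0,0,0],[0,0,0,0,0,0],[0,0,0,0,0,0],[0,0,0,0,0,0],[0,0,0,0,0,0],[0,0,0,0,0,0],[0,0,0,0,0,0]]}}

```text
time_s: 22.65
eef_pos: [607.2, -15.3, 38.9]
ee_rot: [0.001, 0.673, 0.74, 0.0]
force: [-0.7, 1.8, 6.8]
grip_width: 0.584
```

Call:
{"name": "move_arm", "arguments": {"deltas": [[0,0,0,0,0,0],[0,0,0,0,0,0],[0,0,0,0,0,0],[0,0,0,0,0,0],[0,0,-0.5,0,0,0],[0,0,-2,0,0,0],[0,0,-2.5,0,0,0],[0,0,-2.5,0,0,0],[0,0,-2.5,0,0,0],[0,-2,-1,0,0,0]], "grip": 8}}

```text
time_s: 23.65
eef_pos: [588.6, -17.3, 150.7]
ee_rot: [0.002, 0.673, 0.74, 0.001]
force: [0.1, -0.5, -0.8]
grip_width: 0.938
```

Run:
```python
from h import *
st()
plan([(441.3,-182,140,2.7,9)])
```

```text
t 23.65 p [588.6 -17.3 150.7] yaw 5.4 zax [ 0.005 -0.001 -1.   ] F [ 0.1 -0.5 -0.8] g 80.1
[-1.67, -1.8, 0.11, 0.0, 0.0, 0.3],
[-1.68, -1.79, 0.11, 0.0, 0.0, 0.3],
[-1.69, -1.78, 0.11, 0.0, 0.0, 0.3],
[-1.69, -1.78, 0.11, 0.0, 0.0, 0.3],
[-1.7, -1.77, 0.12, 0.0, 0.0, 0.3],
[-1.72, -1.76, 0.11, 0.0, 0.0, 0.3],
[-1.72, -1.75, 0.12, 0.0, 0.0, 0.3],
[-1.73, -1.74, 0.11, 0.0, 0.0, 0.3],
[-1.75, -1.73, 0.12, 0.0, 0.0, 0.3],
->  [ 441.3 -182.1  140. ] 2.7
```

Call:
{"name": "move_arm", "arguments": {"deltas": [[-1.67,-1.8,0.11,0,0,0.3],[-1.68,-1.79,0.11,0,0,0.3],[-1.69,-1.78,0.11,0,0,0.3],[-1.69,-1.78,0.11,0,0,0.3],[-1.7,-1.77,0.12,0,0,0.3],[-1.72,-1.76,0.11,0,0,0.3],[-1.72,-1.75,0.12,0,0,0.3],[-1.73,-1.74,0.11,0,0,0.3],[-1.75,-1.73,0.12,0,0,0.3],[0,0,0,0,0,0]]}}

```text
time_s: 24.65
eef_pos: [438.3, -183.3, 138.1]
ee_rot: [0.0, 0.691, 0.722, -0.0]
force: [-0.7, 0.0, 0.7]
grip_width: 0.935
```

Run:
```python
from h import *
st()
plan([(441.3,-182,30,2.7,5)])
t=eyes.capture("top"); s=eyes.capture("scene")
cv2.imwrite("pics/t8.png",t);cv2.imwrite("pics/s8.png",s)
cv2.imwrite("pics/g8.png",cv2.resize(s[200:350,180:363],(732,600)))
crop(t,"pics/g8t.png",205,145,405,265,4)
```

```text
t 24.65 p [ 438.3 -183.3  138.1] yaw 2.52 zax [-0. -0. -1.] F [-0.7  0.   0.7] g 79.9
[0.02, 0.06, 2.16, 0.0, 0.0, 0.0],
[0.02, 0.06, 2.16, 0.0, 0.0, 0.0],
[0.03, 0.06, 2.16, 0.0, 0.0, 0.0],
[0.02, 0.06, 2.16, 0.0, 0.0, 0.0],
[0.03, 0.06, 2.17, 0.0, 0.0, 0.0],
->  [ 441.3 -182.    30. ] 2.52
```

View pics/g8.png

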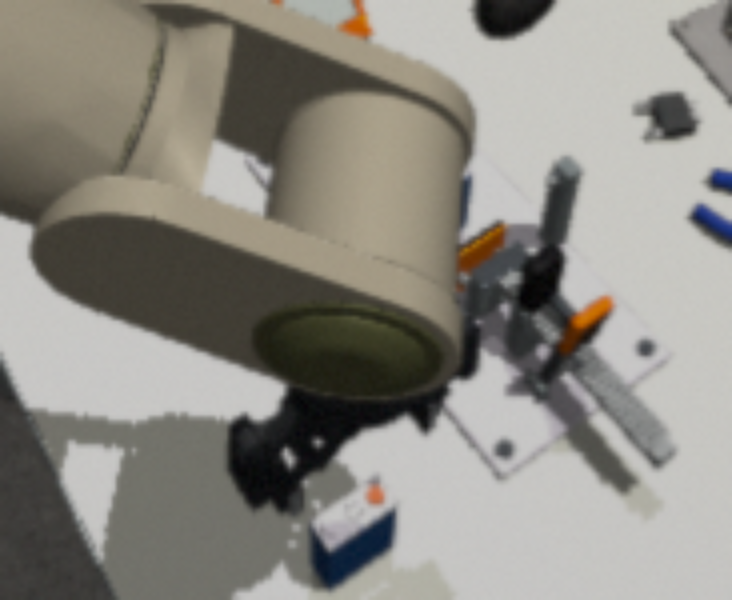

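View pics/g8t.png

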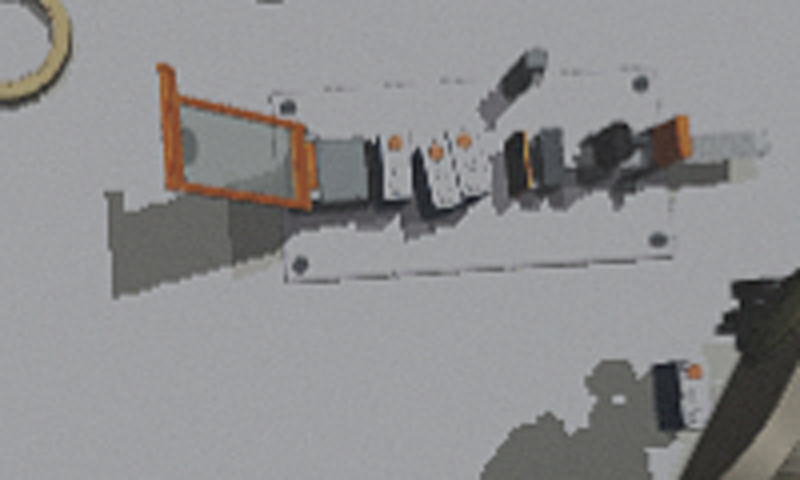

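Run:
```python
from h import *
t=cv2.imread("pics/t8.png")
cv2.imwrite("pics/z8.png",cv2.resize(t[172:206,290:345],None,fx=14,fy=14,interpolation=cv2.INTER_CUBIC))
```

```text
(no output)
```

View pics/z8.png

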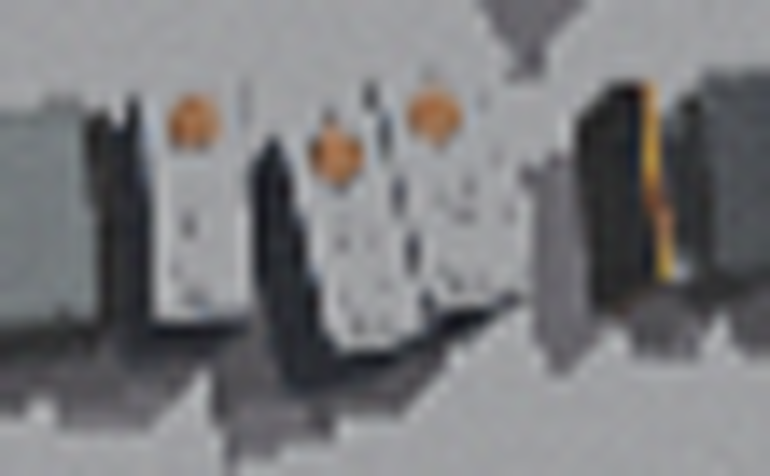

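Run:
```python
from h import *
np.set_printoptions(precision=1,suppress=True)
f=lambda x,y:(290+x/14-.46,172+y/14-.46)
for n,o,co,yaw in [("c0",(194,121),[(145,103),(243,103),(250,315),(158,318)],5.4),("c1",(337,153),[(285,145),(375,130),(420,325),(332,347)],14.8),("c2",(436,115),[(378,105),(480,95),(522,295),(428,303)],14)]:
    a=np.radians(yaw)
    ot=onz("top",f(*o),81)[:2]-16*np.array([np.cos(a),np.sin(a)])
    cw=np.array([onz("top",f(*q),78)[:2] for q in co])
    e=(cw[0]-cw[3]+cw[1]-cw[2])/2
    print(n,"orange->c",ot,tobed(ot),"corners",cw.mean(0),tobed(cw.mean(0)),"len",np.linalg.norm(e),"yaw",np.degrees(np.arctan2(e[1],e[0])), np.linalg.norm(cw[0]-cw[1]),np.linalg.norm(cw[2]-cw[3]))
```

```text
c0 orange->c [603.7  34.2] [  1.3 -16. ] corners [601.3  34.3] [ -1.1 -15.7] len 45.607339122162756 yaw 2.836769096224709 20.660259581381123 19.299630835828733
c1 orange->c [598.    1.6] [ -7.4 -47.9] corners [596.2   1.9] [ -9.1 -47.4] len 43.17862518587567 yaw 12.855914869573697 19.2804188445685 19.099757260877418
c2 orange->c [606.5 -18.9] [ -0.8 -69.2] corners [604.7 -18.8] [ -2.6 -68.9] len 43.33763256780036 yaw 12.654387821409257 21.629659725114866 19.78545779080098
```

Run:
```python
from h import *
plan([(596.5,3.7,150,15.2,9)])
```

```text
[1.98, 1.84, -0.13, 0.0, 0.0, -1.4],
[1.93, 1.88, -0.13, 0.0, 0.0, -1.4],
[1.89, 1.93, -0.13, 0.0, 0.0, -1.4],
[1.84, 1.98, -0.13, 0.0, 0.0, -1.4],
[1.79, 2.02, -0.13, 0.0, 0.0, -1.4],
[1.74, 2.06, -0.13, 0.0, 0.0, -1.4],
[1.69, 2.1, -0.13, 0.0, 0.0, -1.4],
[1.64, 2.15, -0.13, 0.0, 0.0, -1.4],
[1.59, 2.19, -0.14, 0.0, 0.0, -1.4],
->  [596.5   3.7 150. ] 15.23
```

Call:
{"name": "move_arm", "arguments": {"deltas": [[1.98,1.84,-0.13,0,0,-1.4],[1.93,1.88,-0.13,0,0,-1.4],[1.89,1.93,-0.13,0,0,-1.4],[1.84,1.98,-0.13,0,0,-1.4],[1.79,2.02,-0.13,0,0,-1.4],[1.74,2.06,-0.13,0,0,-1.4],[1.69,2.1,-0.13,0,0,-1.4],[1.64,2.15,-0.13,0,0,-1.4],[1.59,2.19,-0.13,0,0,-1.4],[0,0,0,0,0,0]]}}

```text
time_s: 25.75
eef_pos: [597.7, 7.4, 149.5]
ee_rot: [0.0, 0.605, 0.796, 0.001]
force: [-0.6, 0.1, -0.2]
grip_width: 0.937
```

Run:
```python
from h import *
st()
plan([(596.5,3.7,38,15.2,6)])
s=eyes.capture("scene")
cv2.imwrite("pics/s9.png",s)
cv2.imwrite("pics/g9.png",cv2.resize(s[180:330,180:363],(732,600)))
```

```text
t 25.75 p [597.7   7.4 149.5] yaw 15.54 zax [ 0.001  0.001 -1.   ] F [-0.6  0.1 -0.2] g 80.1
[-0.05, -0.04, 1.86, 0.0, 0.0, 0.1],
[-0.05, -0.04, 1.86, 0.0, 0.0, 0.1],
[-0.06, -0.04, 1.86, 0.0, 0.0, 0.1],
[-0.05, -0.03, 1.86, 0.0, 0.0, 0.1],
[-0.06, -0.04, 1.85, 0.0, 0.0, 0.1],
[-0.05, -0.03, 1.86, 0.0, 0.0, 0.1],
->  [596.5   3.7  38. ] 14.94
```

View pics/g9.png

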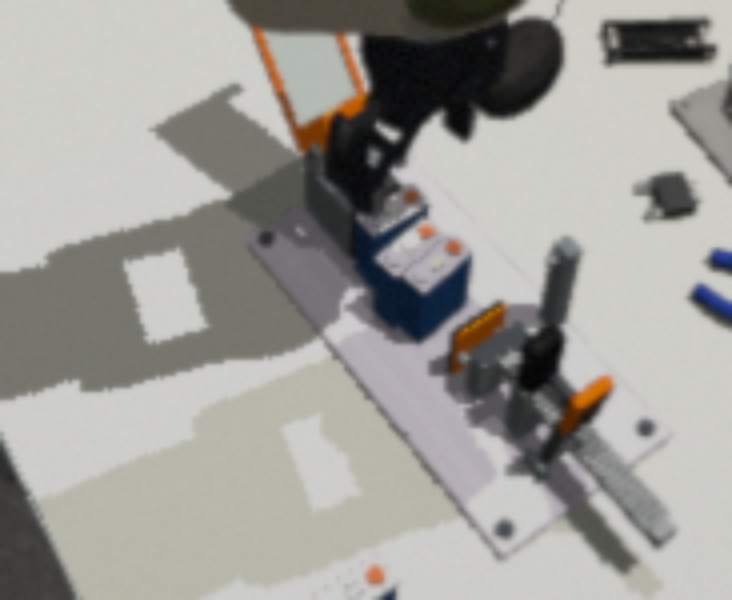

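Call:
{"name": "move_arm", "arguments": {"deltas": [[-0.16,-0.1,1,0,0,0.1],[-0.16,-0.1,1.8,0,0,0.1],[0,0,1.8,0,0,0.1],[0,0,1.8,0,0,0],[0,0,1.8,0,0,0],[0,0,1.6,0,0,0],[0,0,1,0,0,0],[0,0,0.4,0,0,0],[0,0,0,0,0,0],[0,0,0,0,0,0]]}}

```text
time_s: 26.8
eef_pos: [595.5, 0.1, 38.1]
ee_rot: [0.0, 0.609, 0.793, 0.0]
force: [-0.1, -0.7, 0.5]
grip_width: 0.937
```

Call:
{"name": "move_arm", "arguments": {"deltas": [[0,0,0,0,0,0],[0,0,0,0,0,0],[0,0,0,0,0,0],[0,0,0,0,0,0],[0,0,0,0,0,0],[0,0,0,0,0,0],[0,0,0,0,0,0],[0,0,0,0,0,0],[0,0,0,0,0,0],[0,0,0,0,0,0]], "grip": 4.5, "newtons": 30}}

```text
time_s: 27.8
eef_pos: [596.0, 0.3, 38.5]
ee_rot: [0.001, 0.609, 0.793, 0.001]
force: [2.0, 1.8, 6.3]
grip_width: 0.585
```

Run:
```python
from h import *
st()
s=eyes.capture("scene");t=eyes.capture("top")
cv2.imwrite("pics/s10.png",s);cv2.imwrite("pics/t10.png",t)
cv2.imwrite("pics/g10.png",cv2.resize(s[180:330,180:363],(732,600)))
```

```text
t 27.8 p [5.96e+02 3.00e-01 3.85e+01] yaw 14.98 zax [ 0.002 -0.    -1.   ] F [2.  1.8 6.3] g 49.9
```

View pics/g10.png

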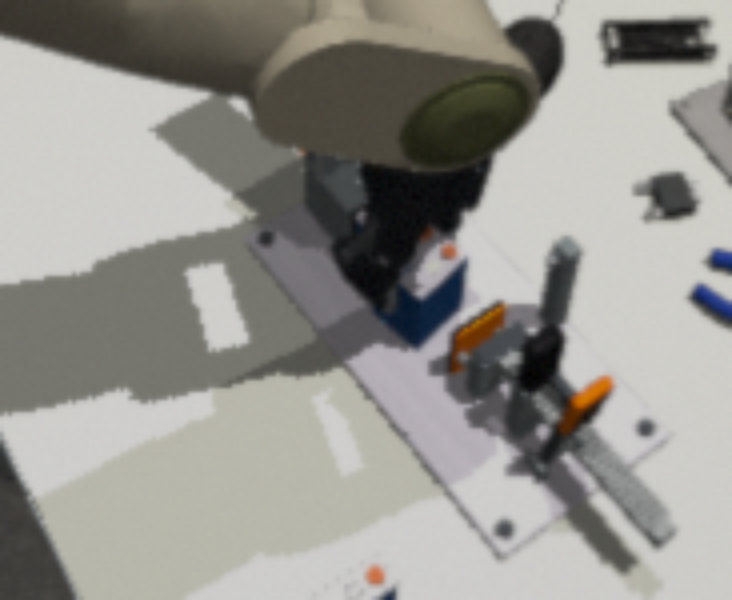

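Call:
{"name": "move_arm", "arguments": {"deltas": [[0,0,-0.3,0,0,0],[0,0,-0.5,0,0,0],[0.1,0,-0.7,0,0,0],[0.1,0,-0.5,0,0,0],[0,0,0,0,0,0],[0,0,0,0,0,0],[0,0,0,0,0,0],[0,0,0,0,0,0],[0,0,0,0,0,0],[0,0,0,0,0,0]]}}

```text
time_s: 28.9
eef_pos: [594.6, 2.2, 57.4]
ee_rot: [-0.0, 0.609, 0.793, -0.0]
force: [0.1, 0.2, -4.0]
grip_width: 0.582
```

Run:
```python
from h import *
st()
s=eyes.capture("scene")
cv2.imwrite("pics/s11.png",s)
cv2.imwrite("pics/g11.png",cv2.resize(s[215:275,255:330],(750,600)))
```

```text
t 28.9 p [594.6   2.2  57.4] yaw 14.97 zax [-0.  0. -1.] F [ 0.1  0.2 -4. ] g 49.7
```

View pics/g11.png

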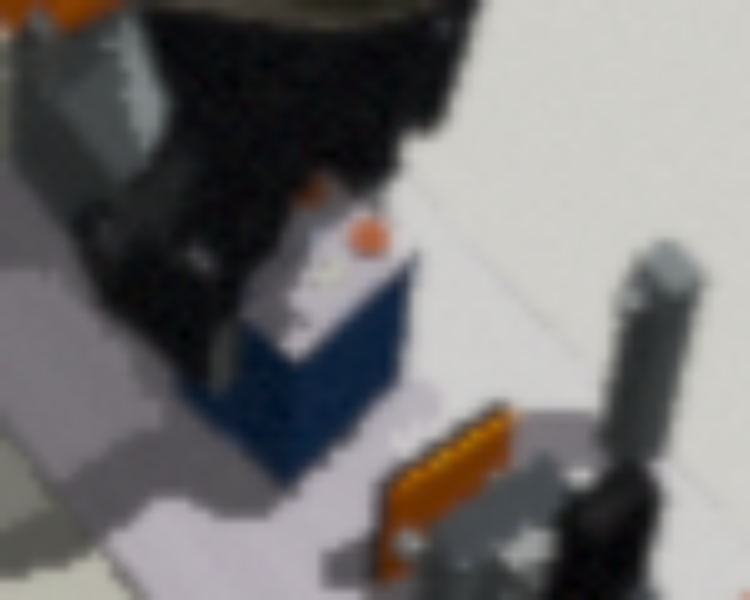

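Run:
```python
from h import *
print(proj("scene",[600,-20,8]),proj("scene",[600,-20,27]),proj("scene",[600,-16,8]),proj("scene",[597,-20,8]))
t=eyes.capture("top")
cv2.imwrite("pics/t11.png",t)
s=cv2.imread("pics/s10.png")
cv2.imwrite("pics/g11b.png",np.hstack([cv2.resize(s[215:275,255:330],(400,320),interpolation=cv2.INTER_CUBIC),cv2.resize(cv2.imread("pics/s11.png")[215:275,255:330],(400,320),interpolation=cv2.INTER_CUBIC)]))
```

```text
[286.2376977 260.0338303] [286.56793953 256.52778904] [285.48273216 258.98220701] [285.35458102 260.49120474]
```

View pics/g11b.png

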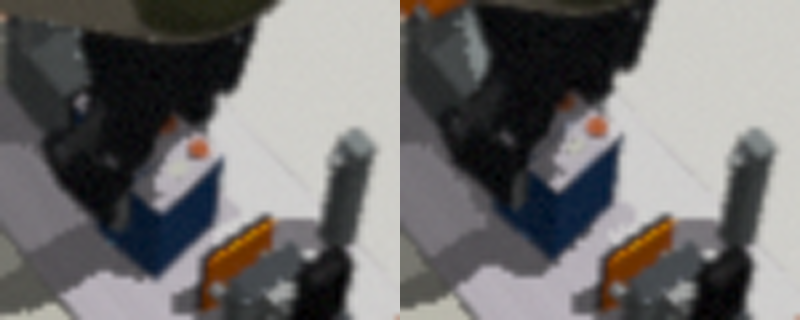

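Run:
```python
from h import *
b=bed(0,-42.5);p=ctrl.sense()["eef_pos"];print(b,tobed(p))
plan([(b[0],b[1],57.4,5.35,6)])
```

```text
[604.82564627   7.68169071] [-10.65177479 -46.95819451]
[0.04, 0.19, 0.0, 0.0, 0.0, 1.6],
[0.05, 0.19, 0.0, 0.0, 0.0, 1.6],
[0.05, 0.18, 0.0, 0.0, 0.0, 1.6],
[0.06, 0.18, 0.0, 0.0, 0.0, 1.6],
[0.07, 0.18, 0.0, 0.0, 0.0, 1.6],
[0.07, 0.18, 0.0, 0.0, 0.0, 1.6],
->  [604.8   7.7  57.4] 5.38
```

Call:
{"name": "move_arm", "arguments": {"deltas": [[0,0.18,0,0,0,1.6],[0.04,0.18,0,0,0,1.6],[0.05,0.18,0,0,0,1.6],[0.06,0.18,0,0,0,1.6],[0.07,0.18,0,0,0,1.6],[0.08,0.18,0,0,0,1.6],[0,0,0,0,0,0],[0,0,0,0,0,0],[0,0,0,0,0,0],[0,0,0,0,0,0]]}}

```text
time_s: 30.0
eef_pos: [604.7, 7.2, 57.5]
ee_rot: [-0.0, 0.673, 0.74, 0.0]
force: [-0.2, 0.5, -3.8]
grip_width: 0.579
```

Run:
```python
from h import *
p=st()["eef_pos"];print(tobed(p))
s=eyes.capture("scene")
cv2.imwrite("pics/s12.png",s)
cv2.imwrite("pics/g12.png",cv2.resize(s[215:275,255:330],(750,600)))
```

```text
t 30.0 p [604.7   7.2  57.5] yaw 5.38 zax [-0.  0. -1.] F [-0.2  0.5 -3.8] g 49.4
[ -0.17575568 -42.92477507]
```

View pics/g12.png

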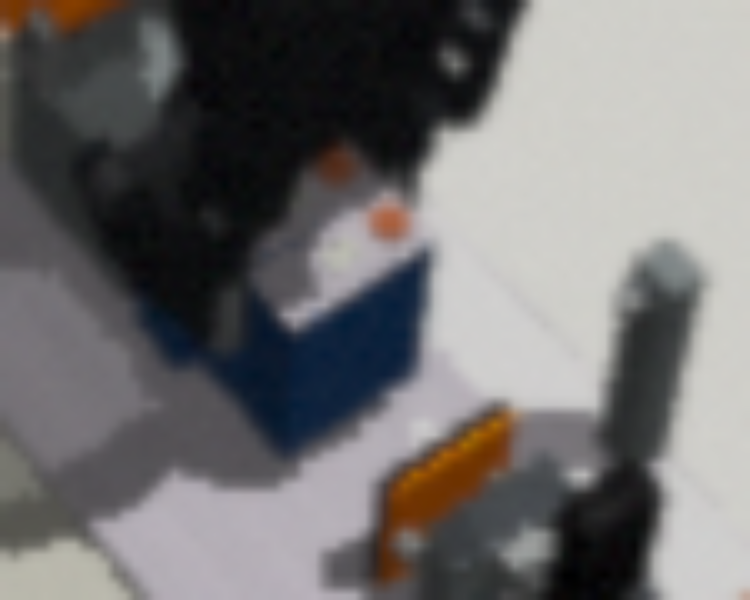

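Call:
{"name": "move_arm", "arguments": {"deltas": [[0,0,0.4,0,0,0],[0,0,0.6,0,0,0],[0,0,0.5,0,0,0],[0,0,0.25,0,0,0],[0,0,0.15,0,0,0],[0,0,0,0,0,0],[0,0,0,0,0,0],[0,0,0,0,0,0],[0,0,0,0,0,0],[0,0,0,0,0,0]]}}

```text
time_s: 31.05
eef_pos: [604.8, 7.3, 38.6]
ee_rot: [0.0, 0.673, 0.739, 0.0]
force: [-0.7, 0.5, -3.9]
grip_width: 0.581
```

Call:
{"name": "move_arm", "arguments": {"deltas": [[0,0,0,0,0,0],[0,0,0,0,0,0],[0,0,0,0,0,0],[0,0,0,0,0,0],[0,0,-0.5,0,0,0],[0,0,-2,0,0,0],[0,0,-2.5,0,0,0],[0,0,-2.5,0,0,0],[0,0,-2.5,0,0,0],[0,-2,-1,0,0,0]], "grip": 8}}

```text
time_s: 32.05
eef_pos: [586.5, 5.2, 151.3]
ee_rot: [0.002, 0.673, 0.74, 0.001]
force: [-0.1, -0.3, -0.1]
grip_width: 0.936
```

Run:
```python
from h import *
st()
plan([(441.3,-182,140,2.7,9)])
```

```text
t 32.05 p [586.5   5.2 151.3] yaw 5.39 zax [ 0.005 -0.001 -1.   ] F [-0.1 -0.3 -0.1] g 80.0
[-1.92, -1.8, 0.12, 0.0, 0.0, 0.3],
[-1.93, -1.79, 0.12, 0.0, 0.0, 0.3],
[-1.94, -1.78, 0.12, 0.0, 0.0, 0.3],
[-1.95, -1.77, 0.12, 0.0, 0.0, 0.3],
[-1.95, -1.76, 0.12, 0.0, 0.0, 0.3],
[-1.96, -1.75, 0.12, 0.0, 0.0, 0.3],
[-1.98, -1.75, 0.12, 0.0, 0.0, 0.3],
[-1.98, -1.73, 0.12, 0.0, 0.0, 0.3],
[-1.99, -1.72, 0.11, 0.0, 0.0, 0.3],
->  [ 441.3 -182.   140. ] 2.69
```

Call:
{"name": "move_arm", "arguments": {"deltas": [[-1.92,-1.76,0.12,0,0,0.3],[-1.93,-1.76,0.12,0,0,0.3],[-1.94,-1.76,0.12,0,0,0.3],[-1.95,-1.76,0.12,0,0,0.3],[-1.95,-1.75,0.12,0,0,0.3],[-1.96,-1.75,0.12,0,0,0.3],[-1.98,-1.73,0.12,0,0,0.3],[-1.98,-1.72,0.12,0,0,0.3],[-2,-1.7,0.12,0,0,0.3],[0,0,0,0,0,0]]}}

```text
time_s: 33.05
eef_pos: [440.0, -183.4, 138.1]
ee_rot: [0.0, 0.691, 0.722, -0.0]
force: [0.5, 0.2, 1.2]
grip_width: 0.935
```

Run:
```python
from h import *
np.set_printoptions(precision=1,suppress=True)
st()
t=eyes.capture("top")
cv2.imwrite("pics/t13.png",t)
cv2.imwrite("pics/z13.png",cv2.resize(t[172:206,290:345],None,fx=14,fy=14,interpolation=cv2.INTER_CUBIC))
hsv=cv2.cvtColor(t,cv2.COLOR_BGR2HSV)
k,l,sx,ce=cv2.connectedComponentsWithStats(cv2.inRange(hsv,(2,120,110),(14,255,255)))
for i in range(1,k):
    if 3<sx[i,4]<20: print(ce[i],onz("top",ce[i],73),tobed(onz("top",ce[i],81)))
```

```text
t 33.05 p [ 440.  -183.4  138.1] yaw 2.5 zax [ 0. -0. -1.] F [0.5 0.2 1.2] g 79.8
[312.  179.5] [623.8   9.3  73. ] [ 17.6 -41.4]
[320.  179.5] [624.3 -14.3  73. ] [ 15.9 -64.8]
[303.5 180.5] [620.2  34.5  73. ] [ 16.3 -16.1]
[378.2 237.4] [ 457.9 -181.2   73. ] [-164.  -214.6]
```

View pics/z13.png

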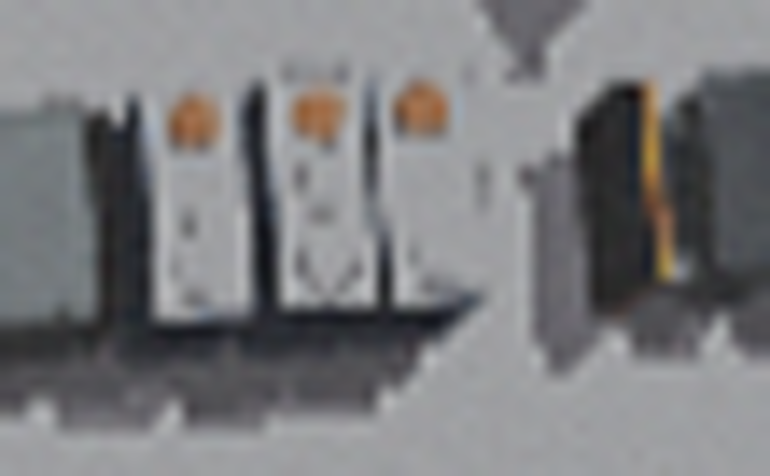

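Call:
{"name": "move_arm", "arguments": {"deltas": [[0.06,0.08,1.6,0,0,0],[0.06,0.08,2.2,0,0,0],[0,0,2.2,0,0,0],[0,0,2.2,0,0,0],[0,0,1.6,0,0,0],[0,0,0.9,0,0,0],[0,0,0.1,0,0,0],[0,0,0,0,0,0],[0,0,0,0,0,0],[0,0,0,0,0,0]]}}

```text
time_s: 34.1
eef_pos: [443.0, -180.6, 30.4]
ee_rot: [0.001, 0.69, 0.723, 0.0]
force: [0.3, -0.5, 0.5]
grip_width: 0.935
```

Call:
{"name": "move_arm", "arguments": {"deltas": [[0,0,0,0,0,0],[0,0,0,0,0,0],[0,0,0,0,0,0],[0,0,0,0,0,0],[0,0,0,0,0,0],[0,0,0,0,0,0],[0,0,0,0,0,0],[0,0,0,0,0,0],[0,0,0,0,0,0],[0,0,0,0,0,0]], "grip": 4.5, "newtons": 40}}

```text
time_s: 35.1
eef_pos: [442.8, -180.5, 30.0]
ee_rot: [0.0, 0.69, 0.723, -0.0]
force: [-1.4, 0.1, 5.1]
grip_width: 0.583
```

Run:
```python
from h import *
s=st()["eef_pos"]
b=bed(0,-89.3);print(b)
plan([(s[0],s[1],150,2.6,5),(b[0],b[1],150,5.35,11)])
```

```text
t 35.1 p [ 442.8 -180.5   30. ] yaw 2.68 zax [ 0. -0. -1.] F [-1.4  0.1  5.1] g 49.8
[609.14847558 -38.91823576]
[0.0, 0.0, -2.4, 0.0, 0.0, 0.0],
[0.0, 0.0, -2.4, 0.0, 0.0, 0.0],
[0.0, 0.0, -2.4, 0.0, 0.0, 0.0],
[0.0, 0.0, -2.4, 0.0, 0.0, 0.0],
[0.0, 0.0, -2.4, 0.0, 0.0, 0.0],
->  [ 442.7 -180.5  150. ] 2.68
[1.22, 1.57, 0.0, 0.0, 0.0, -0.2],
[1.21, 1.58, 0.0, 0.0, 0.0, -0.2],
[1.2, 1.58, 0.0, 0.0, 0.0, -0.2],
[1.2, 1.58, 0.0, 0.0, 0.0, -0.2],
[1.19, 1.59, 0.0, 0.0, 0.0, -0.2],
[1.19, 1.59, 0.0, 0.0, 0.0, -0.2],
[1.18, 1.6, 0.0, 0.0, 0.0, -0.2],
[1.18, 1.6, 0.0, 0.0, 0.0, -0.2],
[1.17, 1.6, 0.0, 0.0, 0.0, -0.2],
[1.16, 1.61, 0.0, 0.0, 0.0, -0.2],
[1.16, 1.61, 0.0, 0.0, 0.0, -0.2],
->  [609.1 -38.9 150. ] 4.88
```

Call:
{"name": "move_arm", "arguments": {"deltas": [[0,0,-2.4,0,0,0],[0,0,-2.4,0,0,0],[0,0,-2.4,0,0,0],[0,0,-2.4,0,0,0],[0,0,-2.4,0,0,0],[1.23,1.57,0,0,0,-0.2],[1.23,1.58,0,0,0,-0.2],[1.22,1.58,0,0,0,-0.2],[1.22,1.58,0,0,0,-0.3],[1.21,1.59,0,0,0,-0.3]]}}

```text
time_s: 36.1
eef_pos: [518.6, -114.4, 149.2]
ee_rot: [-0.0, 0.683, 0.731, -0.0]
force: [0.1, -0.5, -1.5]
grip_width: 0.58
```

Call:
{"name": "move_arm", "arguments": {"deltas": [[1.2,1.59,0,0,0,-0.3],[1.2,1.6,0,0,0,-0.3],[1.19,1.6,0,0,0,-0.3],[1.18,1.6,0,0,0,-0.2],[1.17,1.61,0,0,0,-0.2],[1.16,1.61,0,0,0,-0.2],[0,0,0,0,0,0],[0,0,0,0,0,0],[0,0,0,0,0,0],[0,0,0,0,0,0]]}}

```text
time_s: 37.1
eef_pos: [608.0, -37.2, 149.7]
ee_rot: [-0.0, 0.673, 0.739, -0.0]
force: [0.5, 0.8, -1.8]
grip_width: 0.583
```

Run:
```python
from h import *
st()
b=bed(0,-88);print(b)
plan([(b[0],b[1],80,5.4,4),(b[0],b[1],39,5.4,4)])
s=eyes.capture("scene")
cv2.imwrite("pics/s14.png",s)
cv2.imwrite("pics/g14.png",cv2.resize(s[180:330,180:363],(732,600)))
```

```text
t 37.1 p [608.  -37.2 149.7] yaw 5.33 zax [-0. -0. -1.] F [ 0.5  0.8 -1.8] g 49.8
[609.02839699 -37.62379336]
[-0.01, 0.03, 1.74, 0.0, 0.0, 0.0],
[-0.01, 0.02, 1.74, 0.0, 0.0, 0.0],
[-0.01, 0.03, 1.75, 0.0, 0.0, 0.0],
[-0.02, 0.02, 1.74, 0.0, 0.0, 0.0],
->  [609.  -37.6  80. ] 5.33
[0.0, 0.0, 1.03, 0.0, 0.0, 0.0],
[0.0, 0.0, 1.02, 0.0, 0.0, 0.0],
[0.0, 0.0, 1.03, 0.0, 0.0, 0.0],
[0.0, 0.0, 1.02, 0.0, 0.0, 0.0],
->  [609.  -37.6  39. ] 5.33
```

View pics/g14.png

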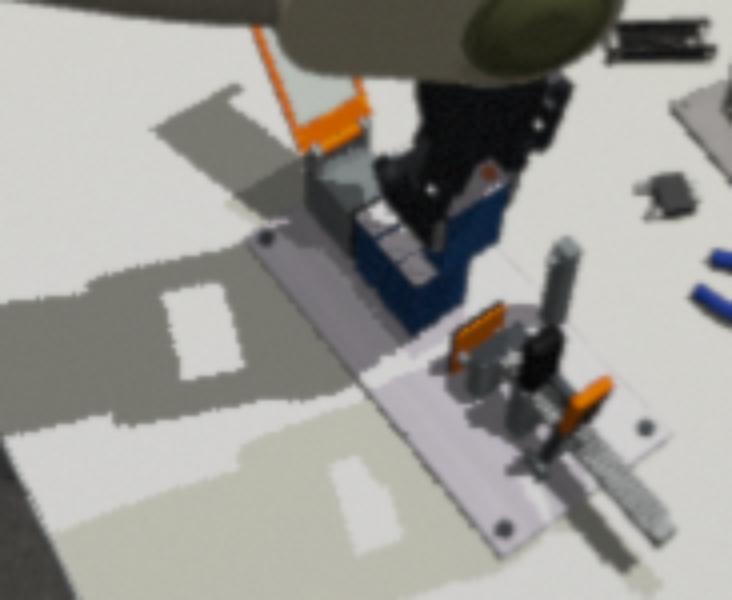

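Call:
{"name": "move_arm", "arguments": {"deltas": [[0,0.05,1.4,0,0,0],[0,0.05,1.9,0,0,0],[0,0,1.9,0,0,0],[0,0,1.9,0,0,0],[0,0,1.6,0,0,0],[0,0,1.1,0,0,0],[0,0,0.8,0,0,0],[0,0,0.4,0,0,0],[0,0,0,0,0,0],[0,0,0,0,0,0]]}}

```text
time_s: 38.15
eef_pos: [609.7, -36.7, 40.3]
ee_rot: [0.0, 0.673, 0.739, 0.0]
force: [1.0, -0.3, -1.9]
grip_width: 0.582
```

Run:
```python
from h import *
p=st()["eef_pos"];print(tobed(p))
```

```text
t 38.15 p [609.7 -36.7  40.3] yaw 5.38 zax [ 0.001 -0.    -1.   ] F [ 1.  -0.3 -1.9] g 49.7
[  0.79345133 -87.1014884 ]
```

Call:
{"name": "move_arm", "arguments": {"deltas": [[0,0,0.15,0,0,0],[0,0,0,0,0,0],[0,0,0,0,0,0],[0,0,0,0,0,0],[0,0,0,0,0,0],[0,0,0,0,0,0],[0,0,0,0,0,0],[0,0,0,0,0,0],[0,0,0,0,0,0],[0,0,0,0,0,0]]}}

```text
time_s: 39.15
eef_pos: [609.4, -36.6, 38.2]
ee_rot: [0.0, 0.673, 0.739, -0.0]
force: [0.1, -0.4, -2.4]
grip_width: 0.579
```

Call:
{"name": "move_arm", "arguments": {"deltas": [[0,0,0,0,0,0],[0,0,0,0,0,0],[0,0,0,0,0,0],[0,0,-0.5,0,0,0],[0,0,-2,0,0,0],[0,0,-2.5,0,0,0],[0,0,-2.5,0,0,0],[0,0,-2.5,0,0,0],[0,-1,-2,0,0,0],[0,-3,-2,0,0,0]], "grip": 7}}

```text
time_s: 40.15
eef_pos: [570.1, -40.4, 179.3]
ee_rot: [0.001, 0.673, 0.74, 0.0]
force: [0.0, -0.3, 0.1]
grip_width: 0.816
```

Call:
{"name": "move_arm", "arguments": {"deltas": [[0,-3,0,0,0,0],[0,-3,0,0,0,0],[0,-3,0,0,0,0],[-1,-2,0,0,0,0],[-2,-2,0,0,0,0],[-2,0,0,0,0,0],[-2,0,0,0,0,0],[-2,0,0,0,0,0],[0,0,0,0,0,0],[0,0,0,0,0,0]]}}

```text
time_s: 41.15
eef_pos: [448.5, -141.9, 178.4]
ee_rot: [-0.0, 0.673, 0.739, 0.0]
force: [0.2, 0.4, -0.6]
grip_width: 0.819
```

Run:
```python
from h import *
st()
s=eyes.capture("scene");t=eyes.capture("top")
cv2.imwrite("pics/s15.png",s);cv2.imwrite("pics/t15.png",t)
cv2.imwrite("pics/z15.png",cv2.resize(t[160:210,285:395],None,fx=7,fy=7,interpolation=cv2.INTER_CUBIC))
cv2.imwrite("pics/g15.png",cv2.resize(s[180:330,180:363],(732,600)))
```

```text
t 41.15 p [ 448.5 -141.9  178.4] yaw 5.34 zax [ 0.  0. -1.] F [ 0.2  0.4 -0.6] g 70.0
```

View pics/z15.png

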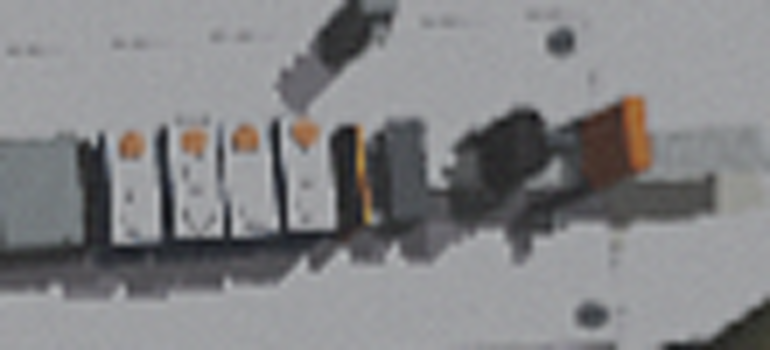

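View pics/g15.png

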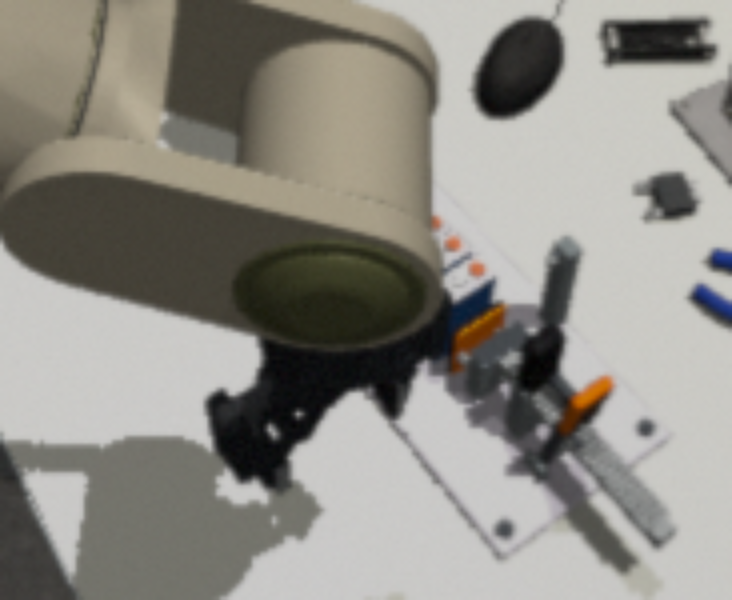

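Run:
```python
from h import *
np.set_printoptions(precision=1,suppress=True)
s=cv2.imread("pics/s15.png");t=cv2.imread("pics/t15.png")
# trigger lever top orange & grip post: refine
f=lambda x,y:(285+x/7-.43,160+y/7-.43)
g=lambda x,y:(180+x/4-.4,180+y/4-.4)
for n,a,b in [("trig outer top far",(611,381),(632,97)),("trig outer top near",(566,440),(648,168))]:
    p,e=two(g(*a),f(*b)); print(n,p,e,tobed(p),p[2])
print([tobed(onz("top",f(*q),120)) for q in [(632,97),(648,168),(512,107),(540,165)]])
b=bed(0,-244);print(b)
plan([(b[0],b[1],165,5.35,9)])
```

```text
trig outer top far [ 636.8 -163.6  115.4] 1.0716754244875342 [  16.1 -216. ] 115.40606489535162
trig outer top near [ 605.9 -174.4   90.5] 13.819298775824523 [ -15.7 -223.9] 90.50758562031336
[array([  15.7, -214.8]), array([ -13.9, -217.8]), array([  15., -166.]), array([  -9.6, -174.6])]
[ 623.4 -193. ]
[-0.75, 1.88, 0.15, 0.0, 0.0, 0.0],
[-0.75, 1.88, 0.15, 0.0, 0.0, 0.0],
[-0.76, 1.88, 0.15, 0.0, 0.0, 0.0],
[-0.75, 1.88, 0.15, 0.0, 0.0, 0.0],
[-0.76, 1.88, 0.15, 0.0, 0.0, 0.0],
[-0.75, 1.88, 0.15, 0.0, 0.0, 0.0],
[-0.76, 1.88, 0.14, 0.0, 0.0, 0.0],
[-0.75, 1.88, 0.15, 0.0, 0.0, 0.0],
[-0.76, 1.89, 0.14, 0.0, 0.0, 0.0],
->  [ 623.4 -193.   165. ] 5.41
```

Call:
{"name": "move_arm", "arguments": {"deltas": [[-0.75,1.88,0.15,0,0,0],[-0.75,1.88,0.15,0,0,0],[-0.76,1.88,0.15,0,0,0],[-0.75,1.88,0.15,0,0,0],[-0.76,1.88,0.15,0,0,0],[-0.75,1.88,0.15,0,0,0],[-0.76,1.88,0.15,0,0,0],[-0.75,1.88,0.15,0,0,0],[-0.76,1.88,0.15,0,0,0],[0,0,0,0,0,0]], "grip": 0}}

```text
time_s: 42.25
eef_pos: [624.5, -193.2, 163.9]
ee_rot: [-0.0, 0.673, 0.74, 0.0]
force: [-1.3, 0.2, -0.9]
grip_width: 0.003
```

Call:
{"name": "move_arm", "arguments": {"deltas": [[0,0,1.4,0,0,0],[0,0,2,0,0,0],[0,0,2,0,0,0],[0,0,1.2,0,0,0],[0,0,0.5,0,0,0],[0,0,0,0,0,0],[0,0,0,0,0,0],[0,0,0,0,0,0],[0,0,0,0,0,0],[0,0,0,0,0,0]]}}

```text
time_s: 43.25
eef_pos: [623.5, -193.9, 94.0]
ee_rot: [0.0, 0.673, 0.739, 0.0]
force: [0.4, 0.5, 1.1]
grip_width: 0.0
```

Run:
```python
from h import *
p=st()["eef_pos"]; print(tobed(p))
s=eyes.capture("scene")
cv2.imwrite("pics/s16.png",s)
cv2.imwrite("pics/g16.png",cv2.resize(s[190:330,220:390],(729,600)))
```

```text
t 43.25 p [ 623.5 -193.9   94. ] yaw 5.38 zax [ 0. -0. -1.] F [0.4 0.5 1.1] g 0.0
[-3.60357226e-02 -2.44977734e+02]
```

View pics/g16.png

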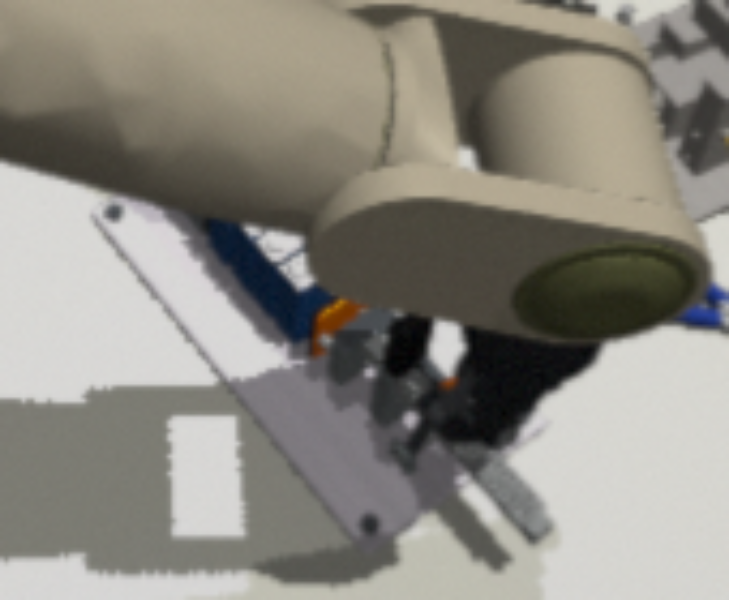

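Call:
{"name": "move_arm", "arguments": {"deltas": [[0.6,0,0,0,0,0],[0.7,0,0,0,0,0],[0.4,0,0,0,0,0],[0.3,0,0,0,0,0],[0.2,0,0,0,0,0],[0.2,0,0,0,0,0],[0,0,0,0,0,0],[0,0,0,0,0,0],[0,0,0,0,0,0],[0,0,0,0,0,0]]}}

```text
time_s: 44.3
eef_pos: [621.4, -170.8, 94.6]
ee_rot: [0.001, 0.673, 0.739, -0.0]
force: [-2.0, -3.8, 3.8]
grip_width: 0.001
```

Run:
```python
from h import *
p=st()["eef_pos"]; print(tobed(p))
```

```text
t 44.3 p [ 621.4 -170.8   94.6] yaw 5.37 zax [ 0.001 -0.002 -1.   ] F [-2.  -3.8  3.8] g 0.1
[ 5.09841805e-02 -2.21771021e+02]
```

Call:
{"name": "move_arm", "arguments": {"deltas": [[0.4,0,0,0,0,0],[0.4,0,0,0,0,0],[0.3,0,0,0,0,0],[0.3,0,0,0,0,0],[0.2,0,0,0,0,0],[0,0,0,0,0,0],[0,0,0,0,0,0],[0,0,0,0,0,0],[0,0,0,0,0,0],[0,0,0,0,0,0]]}}

```text
time_s: 45.3
eef_pos: [620.1, -155.4, 94.8]
ee_rot: [0.002, 0.673, 0.739, -0.0]
force: [-0.8, -6.7, 4.7]
grip_width: -0.003
```

Run:
```python
from h import *
p=st()["eef_pos"]; print(tobed(p))
s=eyes.capture("scene");t=eyes.capture("top")
cv2.imwrite("pics/s17.png",s)
cv2.imwrite("pics/g17.png",cv2.resize(s[190:330,220:390],(729,600)))
```

```text
t 45.3 p [ 620.1 -155.4   94.8] yaw 5.36 zax [ 0.002 -0.003 -1.   ] F [-0.8 -6.7  4.7] g -0.2
[ 1.90500453e-01 -2.06345584e+02]
```

View pics/g17.png

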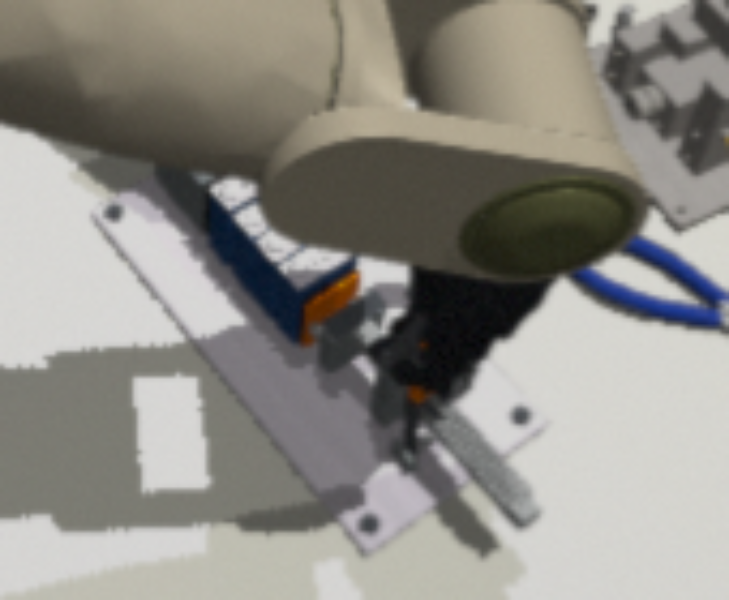

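Call:
{"name": "move_arm", "arguments": {"deltas": [[0.2,0,0,0,0,0],[0.2,0,0,0,0,0],[0,0,0,0,0,0],[0,0,0,0,0,0],[0,0,0,0,0,0],[0,0,0,0,0,0],[0,0,0,0,0,0],[0,0,0,0,0,0],[0,0,0,0,0,0],[0,0,0,0,0,0]]}}

```text
time_s: 46.4
eef_pos: [619.8, -152.2, 94.7]
ee_rot: [0.002, 0.673, 0.739, -0.001]
force: [0.7, -11.3, 2.5]
grip_width: -0.003
```

Run:
```python
from h import *
p=st()["eef_pos"]; print(tobed(p))
```

```text
t 46.4 p [ 619.8 -152.2   94.7] yaw 5.35 zax [ 0.002 -0.004 -1.   ] F [  0.7 -11.3   2.5] g -0.2
[ 1.71260130e-01 -2.03075715e+02]
```

Call:
{"name": "move_arm", "arguments": {"deltas": [[-0.7,0,0,0,0,0],[-1,0,0,0,0,0],[-1,0,0,0,0,0],[-0.4,0,0,0,0,0],[0,0,0,0,0,0],[0,0,0,0,0,0],[0,0,0,0,0,0],[0,0,0,0,0,0],[0,0,0,0,0,0],[0,0,0,0,0,0]]}}

```text
time_s: 47.4
eef_pos: [622.2, -180.8, 93.7]
ee_rot: [-0.0, 0.673, 0.74, 0.0]
force: [-0.4, -0.7, -0.3]
grip_width: -0.001
```

Run:
```python
from h import *
p=st()["eef_pos"]; print(tobed(p))
s=eyes.capture("scene");t=eyes.capture("top")
cv2.imwrite("pics/s18.png",s);cv2.imwrite("pics/t18.png",t)
cv2.imwrite("pics/g18.png",np.hstack([cv2.resize(t[165:205,285:345],(400,267),interpolation=cv2.INTER_CUBIC),cv2.resize(s[220:280,260:320],(400,400),interpolation=cv2.INTER_CUBIC)[:267]]))
```

```text
t 47.4 p [ 622.2 -180.8   93.7] yaw 5.38 zax [-0.  0. -1.] F [-0.4 -0.7 -0.3] g -0.1
[-1.17154874e-01 -2.31759849e+02]
```

View pics/g18.png

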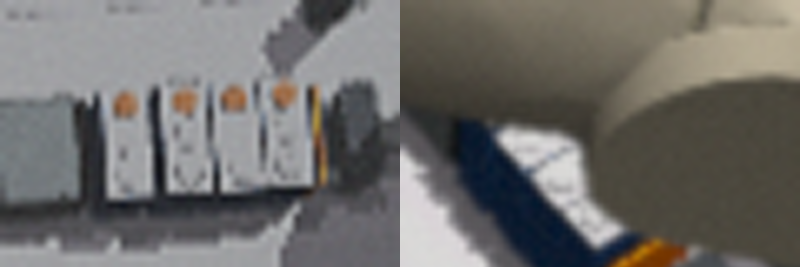

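Call:
{"name": "move_arm", "arguments": {"deltas": [[0.8,0,0,0,0,0],[0.8,0,0,0,0,0],[0.8,0,0,0,0,0],[0.6,0,0,0,0,0],[0,0,0,0,0,0],[0,0,0,0,0,0],[-1,0,0,0,0,0],[-1,0,0,0,0,0],[-1,0,0,0,0,0],[0,0,0,0,0,0]]}}

```text
time_s: 48.5
eef_pos: [622.0, -181.9, 93.2]
ee_rot: [-0.001, 0.674, 0.739, 0.0]
force: [-0.0, 0.0, 0.3]
grip_width: 0.003
```

```bash
cat > look.py <<'E'
from h import *
import sys
p=st()["eef_pos"]; print(tobed(p))
s=eyes.capture("scene");t=eyes.capture("top")
n=sys.argv[1]
cv2.imwrite(f"pics/s{n}.png",s);cv2.imwrite(f"pics/t{n}.png",t)
cv2.imwrite(f"pics/g{n}.png",np.hstack([cv2.resize(t[165:205,285:345],(480,320),interpolation=cv2.INTER_CUBIC),cv2.resize(s[220:280,260:320],(320,320),interpolation=cv2.INTER_CUBIC)]))
E
python3 look.py 19
```

```text
t 48.5 p [ 622.  -181.9   93.2] yaw 5.3 zax [-0.001  0.001 -1.   ] F [-0.   0.   0.3] g 0.2
[  -0.45188685 -232.8680637 ]
```

View pics/g19.png

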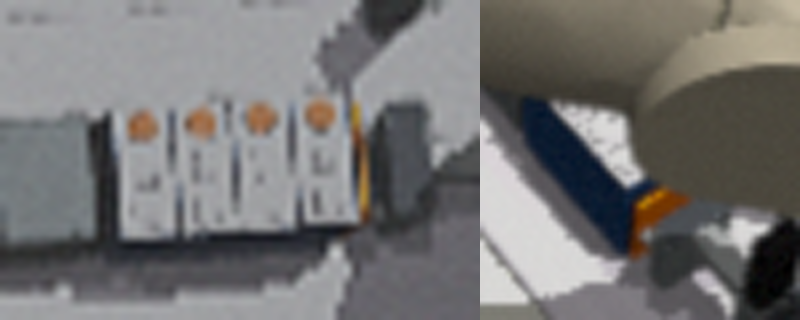

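Call:
{"name": "move_arm", "arguments": {"deltas": [[0.8,0,0,0,0,0],[0.8,0,0,0,0,0],[0.8,0,0,0,0,0],[0.6,0,0,0,0,0],[0,0,0,0,0,0],[0,0,0,0,0,0],[-1,0,0,0,0,0],[-1,0,0,0,0,0],[-1,0,0,0,0,0],[0,0,0,0,0,0]]}}

```text
time_s: 49.6
eef_pos: [622.1, -181.5, 93.3]
ee_rot: [-0.0, 0.674, 0.739, 0.0]
force: [0.3, -0.8, -0.3]
grip_width: -0.002
```

```bash
python3 look.py 20
```

```text
t 49.6 p [ 622.1 -181.5   93.3] yaw 5.32 zax [-0.     0.001 -1.   ] F [ 0.3 -0.8 -0.3] g -0.2
[  -0.3086596  -232.48722292]
```

View pics/g20.png

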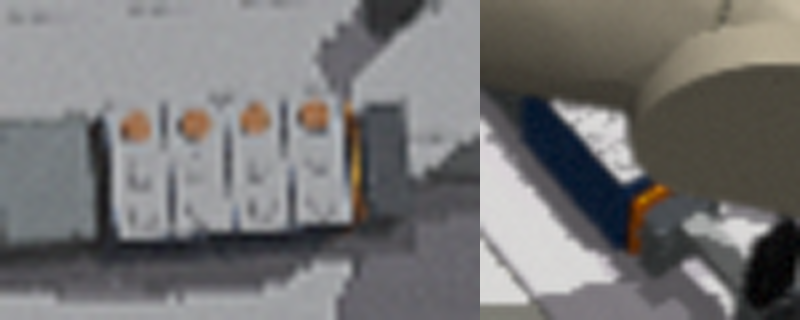

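Run:
```python
from h import *
a=[cv2.resize(cv2.imread(f"pics/t{n}.png")[172:200,318:348],(266,248),interpolation=cv2.INTER_CUBIC) for n in (15,19,20)]
b=[cv2.resize(cv2.imread(f"pics/s{n}.png")[230:270,280:320],(266,266),interpolation=cv2.INTER_CUBIC) for n in (15,19,20)]
cv2.imwrite("pics/gap20.png",np.vstack([np.hstack(a),np.hstack(b)]))
```

```text
(no output)
```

View pics/gap20.png

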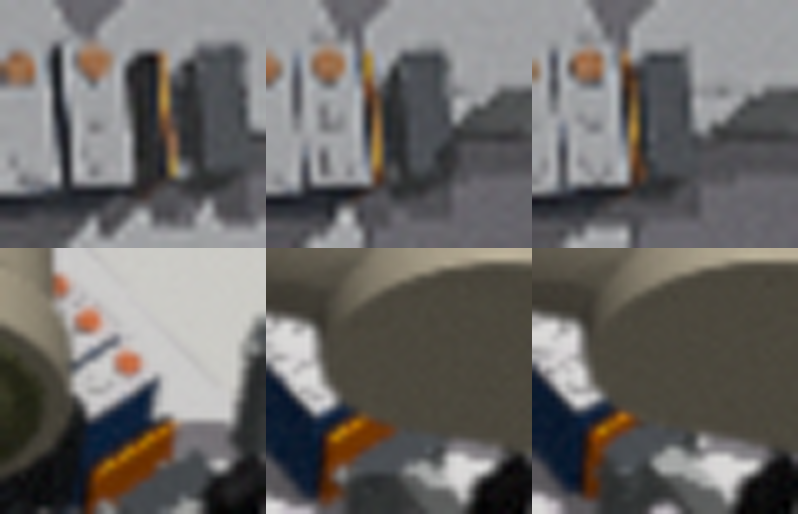

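Call:
{"name": "move_arm", "arguments": {"deltas": [[-0.5,0,-1,0,0,0],[0,0,-2.5,0,0,0],[0,0,-3,0,0,0],[0,0,-3,0,0,0],[0,0,-3,0,0,0],[0,0,-3,0,0,0],[0,-2,-2,0,0,0],[0,-3,-2,0,0,0],[0,-3,-1,0,0,0],[0,-3,0,0,0,0]]}}

```text
time_s: 50.7
eef_pos: [512.3, -196.1, 301.1]
ee_rot: [0.002, 0.673, 0.74, 0.0]
force: [0.0, 0.2, 0.1]
grip_width: 0.002
```

Run:
```python
from h import *
np.set_printoptions(precision=1,suppress=True)
st()
s=eyes.capture("scene");t=eyes.capture("top")
cv2.imwrite("pics/s21.png",s);cv2.imwrite("pics/t21.png",t)
cv2.imwrite("pics/c21.png",np.hstack([cv2.resize(t[150:205,240:320],(436,300),interpolation=cv2.INTER_CUBIC),cv2.resize(s[140:230,225:330],(350,300),interpolation=cv2.INTER_CUBIC)]))
cv2.imwrite("pics/g21.png",np.hstack([cv2.resize(t[165:205,285:345],(480,320),interpolation=cv2.INTER_CUBIC),cv2.resize(s[220:280,260:320],(320,320),interpolation=cv2.INTER_CUBIC)]))
```

```text
t 50.7 p [ 512.3 -196.1  301.1] yaw 5.42 zax [ 0. -0. -1.] F [0.  0.2 0.1] g 0.2
```

View pics/c21.png

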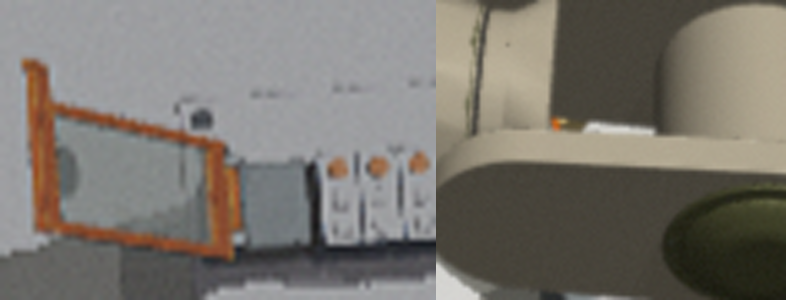

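View pics/g21.png

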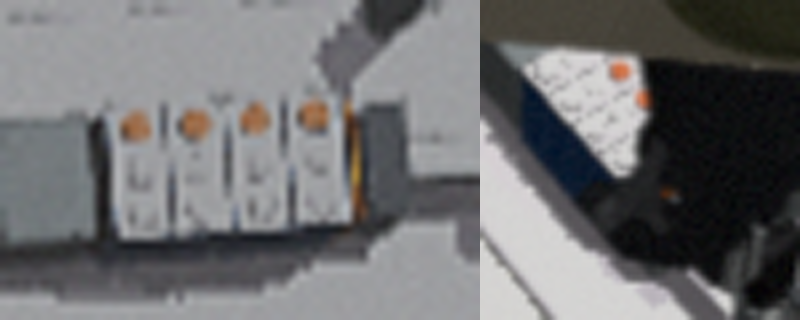

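Run:
```python
from h import *
np.set_printoptions(precision=1,suppress=True)
for a,b in [((234.8,165.2),(247,192.2)),((258.5,151.9),(244.4,161.4))]:
    p,e=two(a,b); q=tobed(p); print(p,e,q, "theta",np.arctan2(p[2]-90,-(q[1]-50)),np.hypot(p[2]-90,q[1]-50))
b=bed(0,165);print(b)
plan([(b[0],b[1],300,5.4,12)])
```

```text
[559.  197.6 223.9] 2.488910115300985 [-28.1 150.9] theta 2.216355525909317 167.63416720317082
[639.1 206.4 228.4] 2.149195140373084 [ 52.4 152.2] theta 2.2067652160245634 172.0712826479252
[585.7 214.3]
[3.35, 0.94, 0.0, 0.0, 0.0, 0.0],
[3.35, 0.94, 0.0, 0.0, 0.0, 0.0],
[3.35, 0.94, 0.0, 0.0, 0.0, 0.0],
[3.35, 0.94, 0.0, 0.0, 0.0, 0.0],
[3.35, 0.93, 0.0, 0.0, 0.0, 0.0],
[3.35, 0.94, 0.0, 0.0, 0.0, 0.0],
[3.35, 0.93, 0.0, 0.0, 0.0, 0.0],
[3.35, 0.94, 0.0, 0.0, 0.0, 0.0],
[3.34, 0.93, 0.0, 0.0, 0.0, 0.0],
[3.35, 0.94, 0.01, 0.0, 0.0, 0.0],
[3.34, 0.93, 0.0, 0.0, 0.0, 0.0],
[3.35, 0.94, 0.01, 0.0, 0.0, 0.0],
->  [585.7 214.3 300. ] 5.31
```

Run:
```python
from h import *
b=bed(0,188)
plan([(b[0],b[1],300,5.35,16),(b[0],b[1],208,5.35,6)])
```

```text
[2.65, 0.7, 0.0, 0.0, 0.0, 0.0],
[2.66, 0.7, 0.0, 0.0, 0.0, 0.0],
[2.65, 0.7, 0.0, 0.0, 0.0, 0.0],
[2.66, 0.7, 0.0, 0.0, 0.0, 0.0],
[2.65, 0.7, 0.0, 0.0, 0.0, 0.0],
[2.66, 0.7, 0.0, 0.0, 0.0, 0.0],
[2.65, 0.7, 0.0, 0.0, 0.0, 0.0],
[2.66, 0.7, 0.0, 0.0, 0.0, 0.0],
[2.65, 0.7, 0.0, 0.0, 0.0, 0.0],
[2.66, 0.71, 0.0, 0.0, 0.0, 0.0],
[2.65, 0.7, 0.0, 0.0, 0.0, 0.0],
[2.66, 0.71, 0.0, 0.0, 0.0, 0.0],
[2.65, 0.7, 0.0, 0.0, 0.0, 0.0],
[2.66, 0.71, 0.01, 0.0, 0.0, 0.0],
[2.65, 0.7, 0.0, 0.0, 0.0, 0.0],
[2.66, 0.71, 0.01, 0.0, 0.0, 0.0],
->  [583.6 237.2 300. ] 5.31
[0.0, 0.0, 1.53, 0.0, 0.0, 0.0],
[0.0, 0.0, 1.53, 0.0, 0.0, 0.0],
[0.0, 0.0, 1.53, 0.0, 0.0, 0.0],
[0.0, 0.0, 1.54, 0.0, 0.0, 0.0],
[0.0, -0.01, 1.53, 0.0, 0.0, 0.0],
[0.01, 0.0, 1.54, 0.0, 0.0, 0.0],
->  [583.6 237.2 208. ] 5.31
```

Call:
{"name": "move_arm", "arguments": {"deltas": [[2.65,0.7,0,0,0,0],[2.65,0.7,0,0,0,0],[2.65,0.7,0,0,0,0],[2.65,0.7,0,0,0,0],[2.65,0.7,0,0,0,0],[2.65,0.7,0,0,0,0],[2.65,0.7,0,0,0,0],[2.65,0.7,0,0,0,0],[2.65,0.7,0,0,0,0],[2.65,0.7,0,0,0,0]]}}

```text
time_s: 51.8
eef_pos: [558.4, 75.8, 299.2]
ee_rot: [0.0, 0.673, 0.74, 0.0]
force: [-1.4, 0.3, 0.4]
grip_width: 0.001
```

Call:
{"name": "move_arm", "arguments": {"deltas": [[2.65,0.7,0,0,0,0],[2.65,0.7,0,0,0,0],[2.65,0.7,0,0,0,0],[2.65,0.7,0,0,0,0],[2.65,0.7,0,0,0,0],[2.65,0.7,0,0,0,0],[0,0,0,0,0,0],[0,0,0,0,0,0],[0,0,0,0,0,0],[0,0,0,0,0,0]]}}

```text
time_s: 52.8
eef_pos: [585.0, 235.7, 299.0]
ee_rot: [0.0, 0.674, 0.739, 0.0]
force: [0.1, -0.0, 0.0]
grip_width: -0.001
```

Run:
```python
from h import *
p=st()["eef_pos"];print(tobed(p))
s=eyes.capture("scene")
cv2.imwrite("pics/s22.png",s)
cv2.imwrite("pics/g22.png",cv2.resize(s[80:280,150:350],(600,600)))
```

```text
t 52.8 p [585.  235.7 299. ] yaw 5.32 zax [ 0.  0. -1.] F [ 0.1 -0.   0. ] g -0.1
[  1.32223118 186.39011543]
```

View pics/g22.png

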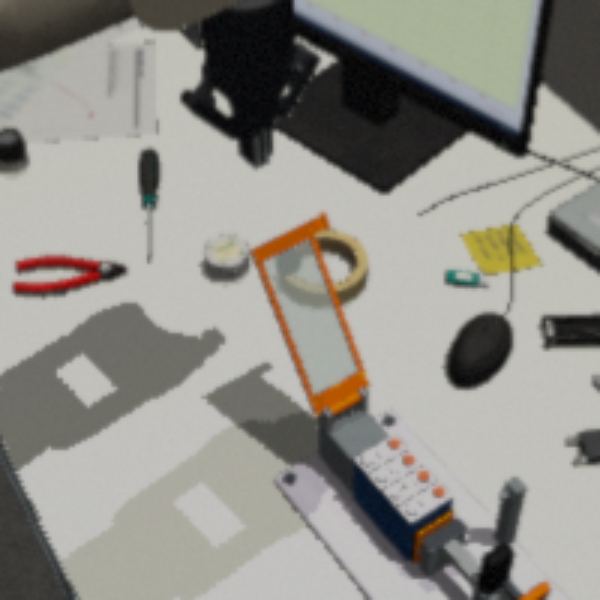

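Run:
```python
from h import *
np.set_printoptions(precision=1,suppress=True)
s=cv2.imread("pics/s22.png")
cv2.imwrite("pics/z22.png",np.hstack([cv2.resize(s[235:275,278:318],(400,400),interpolation=cv2.INTER_CUBIC),cv2.resize(cv2.imread("pics/s0.png" if 0 else "pics/scene0.png")[250:290,285:325],(400,400),interpolation=cv2.INTER_CUBIC)]))
plan([tuple(bed(0,188))+(208,5.35,6)])
```

```text
[0.03, -0.02, 1.52, 0.0, 0.0, 0.0],
[0.03, -0.02, 1.52, 0.0, 0.0, 0.0],
[0.02, -0.02, 1.51, 0.0, 0.0, 0.0],
[0.03, -0.02, 1.52, 0.0, 0.0, 0.0],
[0.02, -0.03, 1.51, 0.0, 0.0, 0.0],
[0.03, -0.02, 1.52, 0.0, 0.0, 0.0],
->  [583.6 237.2 208. ] 5.32
```

View pics/z22.png

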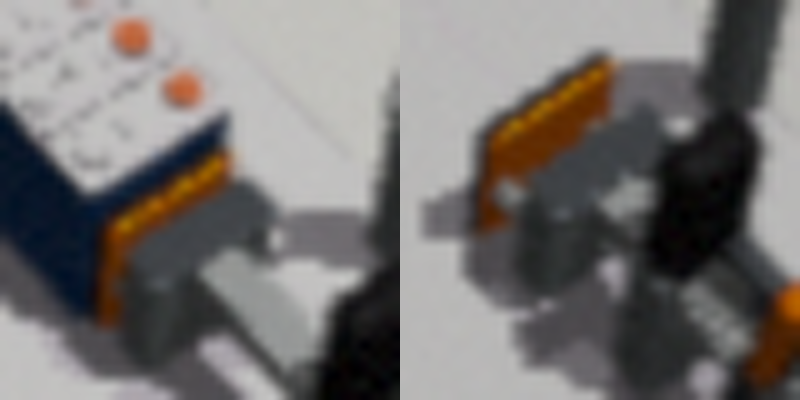

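Call:
{"name": "move_arm", "arguments": {"deltas": [[0.05,-0.05,1,0,0,0],[0.05,-0.05,1.8,0,0,0],[0,0,1.8,0,0,0],[0,0,1.8,0,0,0],[0,0,1.5,0,0,0],[0,0,1,0,0,0],[0,0,0.2,0,0,0],[0,0,0,0,0,0],[0,0,0,0,0,0],[0,0,0,0,0,0]]}}

```text
time_s: 53.85
eef_pos: [584.1, 237.4, 208.4]
ee_rot: [0.0, 0.673, 0.739, 0.001]
force: [0.3, 0.6, 0.2]
grip_width: 0.001
```

Run:
```python
from h import *
np.set_printoptions(precision=1,suppress=True)
p=st()["eef_pos"];print(tobed(p))
s=eyes.capture("scene")
cv2.imwrite("pics/g23.png",cv2.resize(s[80:280,150:350],(600,600)))
W=[]
for th in [2.2,2.1,2.0,1.9,1.8,1.7,1.6,1.5,1.4,1.3,1.2,1.1,1.0,.9,.8,.7,.6,.5,.4,.3,.2,.12]:
    if th>1.57: y=50-176*np.cos(th)+11-2; z=90+150*np.sin(th)
    else:
        sd=150; y=50-sd*np.cos(th)+3*np.sin(th)+11-2*np.sin(th); z=90+sd*np.sin(th)+3*np.cos(th)-2*np.cos(th)
    W.append((y,z))
q=tobed(p); c=(q[1],p[2])
for th,w in zip([2.2,2.1,2.0,1.9,1.8,1.7,1.6,1.5,1.4,1.3,1.2,1.1,1.0,.9,.8,.7,.6,.5,.4,.3,.2,.12],W):
    print(th,round(w[0]),round(w[1]),"d tool x %.2f z %.2f"%((w[0]-c[0])/10,-(w[1]-c[1])/10)); c=w
```

```text
t 53.85 p [584.1 237.4 208.4] yaw 5.37 zax [ 0.  0. -1.] F [0.3 0.6 0.2] g 0.1
[  0.5 188.1]
2.2 163 211 d tool x -2.56 z -0.28
2.1 148 219 d tool x -1.47 z -0.82
2.0 132 226 d tool x -1.56 z -0.69
1.9 116 232 d tool x -1.63 z -0.56
1.8 99 236 d tool x -1.69 z -0.41
1.7 82 239 d tool x -1.73 z -0.27
1.6 64 240 d tool x -1.75 z -0.12
1.5 51 240 d tool x -1.28 z 0.02
1.4 36 238 d tool x -1.49 z 0.17
1.3 22 235 d tool x -1.47 z 0.32
1.2 8 230 d tool x -1.43 z 0.46
1.1 -6 224 d tool x -1.37 z 0.60
1.0 -19 217 d tool x -1.31 z 0.74
0.9 -31 208 d tool x -1.23 z 0.86
0.8 -43 198 d tool x -1.13 z 0.98
0.7 -53 187 d tool x -1.03 z 1.09
0.6 -62 176 d tool x -0.92 z 1.19
0.5 -70 163 d tool x -0.79 z 1.27
0.4 -77 149 d tool x -0.66 z 1.35
0.3 -82 135 d tool x -0.52 z 1.41
0.2 -86 121 d tool x -0.38 z 1.45
0.12 -88 109 d tool x -0.20 z 1.18
```

View pics/g23.png

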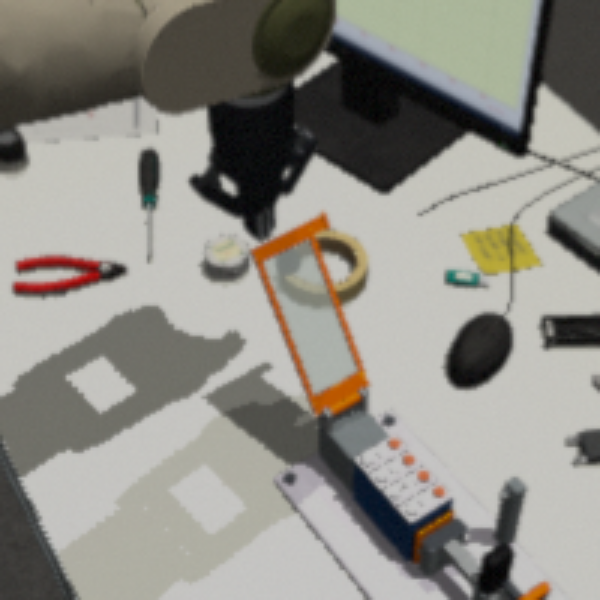

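Call:
{"name": "move_arm", "arguments": {"deltas": [[-0.8,0,-0.1,0,0,0],[-0.9,0,-0.1,0,0,0],[-0.9,0,-0.1,0,0,0],[-0.7,0,-0.4,0,0,0],[-0.75,0,-0.4,0,0,0],[-0.8,0,-0.35,0,0,0],[-0.8,0,-0.35,0,0,0],[-0.8,0,-0.3,0,0,0],[-0.8,0,-0.3,0,0,0],[0,0,0,0,0,0]]}}

```text
time_s: 54.9
eef_pos: [590.9, 164.0, 232.0]
ee_rot: [0.0, 0.674, 0.739, 0.0]
force: [0.6, -0.9, 0.1]
grip_width: 0.005
```

Run:
```python
from h import *
p=st()["eef_pos"];print(tobed(p))
s=eyes.capture("scene")
cv2.imwrite("pics/g24.png",cv2.resize(s[80:280,150:350],(600,600)))
```

```text
t 54.9 p [590.9 164.  232. ] yaw 5.31 zax [ 0. -0. -1.] F [ 0.6 -0.9  0.1] g 0.4
[  0.54681679 114.43933506]
```

View pics/g24.png

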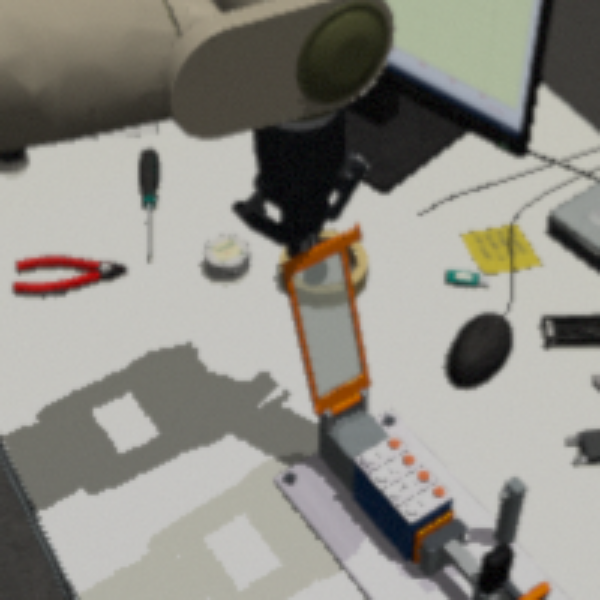

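Cover follows the finger (θ ≈ 1.9). Continue along the arc.

Call:
{"name": "move_arm", "arguments": {"deltas": [[-0.85,0,-0.2,0,0,0],[-0.85,0,-0.2,0,0,0],[-0.87,0,-0.13,0,0,0],[-0.87,0,-0.13,0,0,0],[-0.87,0,-0.06,0,0,0],[-0.87,0,-0.06,0,0,0],[-0.7,0,0,0,0,0],[-0.7,0,0,0,0,0],[-0.75,0,0.08,0,0,0],[-0.75,0,0.08,0,0,0]]}}

```text
time_s: 55.95
eef_pos: [598.2, 84.2, 237.8]
ee_rot: [-0.0, 0.673, 0.74, -0.0]
force: [0.0, 0.5, -0.3]
grip_width: -0.0
```

Call:
{"name": "move_arm", "arguments": {"deltas": [[-0.75,0,0.16,0,0,0],[-0.75,0,0.16,0,0,0],[-0.72,0,0.23,0,0,0],[-0.72,0,0.23,0,0,0],[-0.69,0,0.3,0,0,0],[-0.69,0,0.3,0,0,0],[-0.65,0,0.37,0,0,0],[-0.65,0,0.37,0,0,0],[0,0,0,0,0,0],[0,0,0,0,0,0]]}}

```text
time_s: 56.95
eef_pos: [603.5, 28.6, 216.7]
ee_rot: [-0.0, 0.673, 0.739, -0.0]
force: [0.0, 0.9, 1.1]
grip_width: 0.001
```

Run:
```python
from h import *
p=st()["eef_pos"];print(tobed(p))
s=eyes.capture("scene")
cv2.imwrite("pics/g25.png",cv2.resize(s[80:280,150:350],(600,600)))
```

```text
t 56.95 p [603.5  28.6 216.7] yaw 5.36 zax [-0. -0. -1.] F [0.  0.9 1.1] g 0.1
[  0.58262581 -21.49723219]
```

View pics/g25.png

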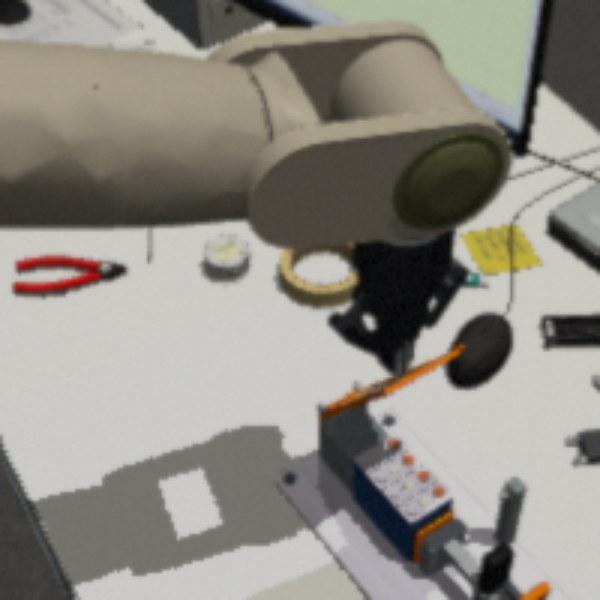

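Call:
{"name": "move_arm", "arguments": {"deltas": [[-0.62,0,0.4,0,0,0],[-0.62,0,0.45,0,0,0],[-0.6,0,0.48,0,0,0],[-0.6,0,0.5,0,0,0],[-0.58,0,0.54,0,0,0],[-0.58,0,0.54,0,0,0],[-0.55,0,0.58,0,0,0],[-0.55,0,0.58,0,0,0],[-0.5,0,0.62,0,0,0],[-0.5,0,0.62,0,0,0]]}}

```text
time_s: 58.0
eef_pos: [608.8, -28.4, 163.0]
ee_rot: [-0.0, 0.673, 0.739, -0.0]
force: [-0.3, -0.1, -0.5]
grip_width: 0.001
```

Call:
{"name": "move_arm", "arguments": {"deltas": [[-0.5,0,0.66,0,0,0],[-0.5,0,0.66,0,0,0],[-0.45,0,0.69,0,0,0],[-0.45,0,0.69,0,0,0],[-0.4,0,0.72,0,0,0],[-0.4,0,0.72,0,0,0],[-0.35,0,0.73,0,0,0],[-0.35,0,0.73,0,0,0],[0,0,0,0,0,0],[0,0,0,0,0,0]]}}

```text
time_s: 59.0
eef_pos: [612.0, -61.9, 107.6]
ee_rot: [-0.0, 0.673, 0.739, -0.0]
force: [0.1, 0.9, 0.3]
grip_width: 0.001
```

Run:
```python
from h import *
p=st()["eef_pos"];print(tobed(p))
s=eyes.capture("scene")
cv2.imwrite("pics/g26.png",cv2.resize(s[130:330,180:380],(600,600)))
```

```text
t 59.0 p [612.  -61.9 107.6] yaw 5.37 zax [-0.  0. -1.] F [0.1 0.9 0.3] g 0.1
[   0.7242472 -112.399828 ]
```

View pics/g26.png

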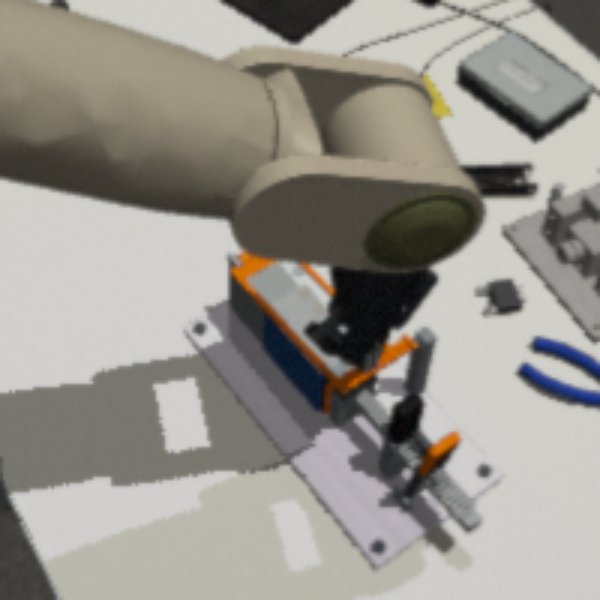

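Call:
{"name": "move_arm", "arguments": {"deltas": [[-0.1,0,0.2,0,0,0],[-0.1,0,0.2,0,0,0],[0,0,0.2,0,0,0],[0,0,0.2,0,0,0],[0,0,0.2,0,0,0],[0,0,0.2,0,0,0],[0,0,0.2,0,0,0],[0,0,0.1,0,0,0],[0,0,0,0,0,0],[0,0,0,0,0,0]]}}

```text
time_s: 60.05
eef_pos: [612.2, -63.7, 92.9]
ee_rot: [0.0, 0.673, 0.74, 0.0]
force: [-2.0, 0.8, 4.6]
grip_width: -0.001
```

Run:
```python
from h import *
p=st()["eef_pos"];print(tobed(p))
```

```text
t 60.05 p [612.2 -63.7  92.9] yaw 5.38 zax [ 0.  0. -1.] F [-2.   0.8  4.6] g -0.0
[   0.74950436 -114.28011954]
```

Call:
{"name": "move_arm", "arguments": {"deltas": [[0,0,0.1,0,0,0],[0,0,0.1,0,0,0],[0,0,0,0,0,0],[0,0,0,0,0,0],[0,0,0,0,0,0],[0,0,0,0,0,0],[0,0,0,0,0,0],[0,0,0,0,0,0],[0,0,0,0,0,0],[0,0,0,0,0,0]]}}

```text
time_s: 61.05
eef_pos: [612.4, -63.7, 92.3]
ee_rot: [0.001, 0.673, 0.74, 0.0]
force: [-6.3, 1.6, 14.4]
grip_width: 0.001
```

Run:
```python
from h import *
p=st()["eef_pos"];print(tobed(p))
```

```text
t 61.05 p [612.4 -63.7  92.3] yaw 5.39 zax [ 0.001 -0.    -1.   ] F [-6.3  1.6 14.4] g 0.1
[   0.97512819 -114.31828349]
```

Call:
{"name": "move_arm", "arguments": {"deltas": [[0,0,-0.3,0,0,0],[0,0,-1,0,0,0],[0,0,-2,0,0,0],[0,0,-3,0,0,0],[0,0,-3,0,0,0],[0,0,-3,0,0,0],[2,-2,-1,0,0,0],[3,-2,0,0,0,0],[3,-2,0,0,0,0],[3,-2,0,0,0,0]]}}

```text
time_s: 62.05
eef_pos: [521.2, 39.0, 223.9]
ee_rot: [0.0, 0.673, 0.739, 0.0]
force: [0.5, -0.2, 0.3]
grip_width: -0.001
```

Call:
{"name": "move_arm", "arguments": {"deltas": [[3,-2,0,0,0,0],[3,-2,0,0,0,0],[3,-2,0,0,0,0],[3,-2,0,0,0,0],[3,0,0,0,0,0],[3,0,0,0,0,0],[3,0,0,0,0,0],[0,0,0,0,0,0],[0,0,0,0,0,0],[0,0,0,0,0,0]]}}

```text
time_s: 63.05
eef_pos: [423.0, 239.1, 223.7]
ee_rot: [0.0, 0.673, 0.739, -0.0]
force: [0.7, -0.4, -0.0]
grip_width: 0.0
```

Run:
```python
from h import *
st()
s=eyes.capture("scene");t=eyes.capture("top")
cv2.imwrite("pics/s27.png",s);cv2.imwrite("pics/t27.png",t)
cv2.imwrite("pics/g27.png",cv2.resize(s[190:310,220:350],(650,600),interpolation=cv2.INTER_CUBIC))
cv2.imwrite("pics/z27.png",cv2.resize(t[160:210,270:395],(750,300),interpolation=cv2.INTER_CUBIC))
```

```text
t 63.05 p [423.  239.1 223.7] yaw 5.34 zax [ 0. -0. -1.] F [ 0.7 -0.4 -0. ] g 0.0
```

View pics/g27.png

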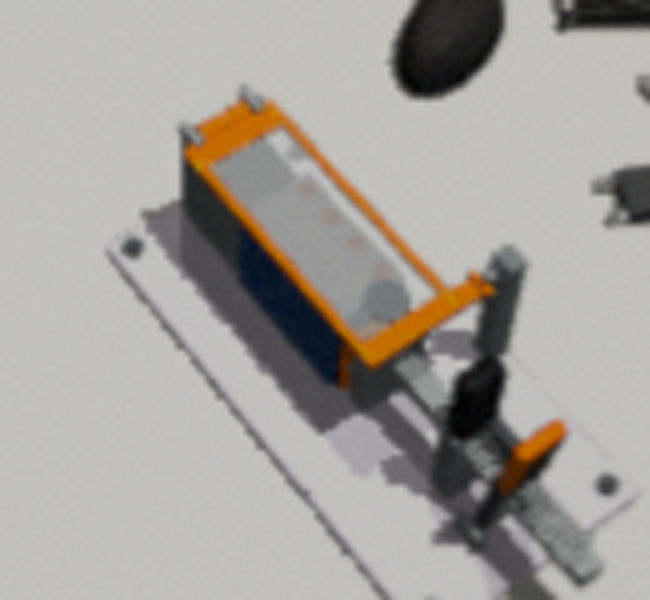

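View pics/z27.png

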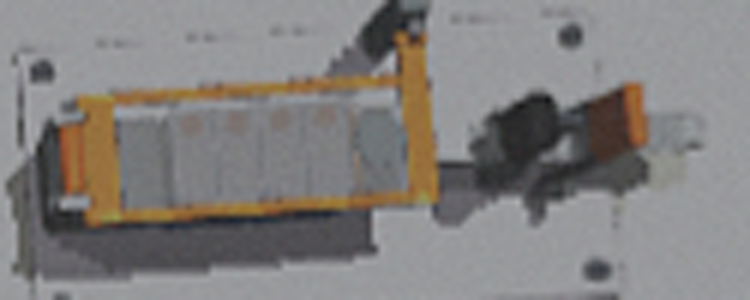

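Run:
```python
from h import *
g=lambda x,y:(220+x/5-.4,190+y/5-.4); f=lambda x,y:(270+x/6-.4,160+y/6-.4)
for a,b in [((368,362),(436,202)),((492,290),(424,36)),((193,160),(84,222))]:
    p,e=two(g(*a),f(*b)); print(np.round(p,1),round(e,1),np.round(tobed(p),1))
```

```text
[581.1 -75.1  93.8] 0.2 [ -31.3 -122.8]
[663.4 -70.6  92. ] 0.1 [  51.1 -125.9]
[571.1  92.9  79.6] 3.1 [-25.7  45.5]
```

The cover end sits at z ≈ 92–94 mm, which matches the 93 mm of the closed position. The cells stand square and the arm is clear, so I'm handing in.

Run:
```python
from rig import order
print(order.finish_job())
```

```text
the job is handed in; nothing more can be done
None
```

I loaded all four cells, gripped the stack and closed the cover, then handed the job in at about 63 s; no verdict was reported.

- **Cells:** They stand upright, terminals up, in line between the jaws. One cell already in the fixture was knocked askew during the run and pushed its neighbour with it. I regripped both together and set them straight before loading the last cell.
- **Trigger:** Three full squeezes with the closed fingers advanced the jaw about 29 mm. With the trigger let go, the images put the sprung foot about 7 to 9 mm in, against the 4.5 mm needed. That is a pixel estimate, and the two views disagreed by about 2 mm.
- **Cover:** I swung it over and pressed its end to a hard stop at about 14 N. Afterwards I measured the end corners at 92 and 94 mm above the bench; fully closed should be 93 mm. A rough reading of a hinge-side corner gave about 80 mm with a poor fit between the two views, so I did not rely on it.
- **Rest of the bench:** I kept the arm clear of the bystanders and saw none of them move in the pictures, though I did not measure their positions at the end. The gripper was touching nothing at hand-in.

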